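Ready the tester: right the fallen bottles, set the reference blocks, throw the lever

TASK

Get the hardness tester's bench ready for the next batch: first stand every fallen sample bottle upright again, cap up, on the floor of the queue lane, leaving the ones that still stand where they are. Then lay the three reference blocks flat and fully down in the tray's pockets, one after another: the thinnest in the pocket with one pip, then the middle one in the pocket with two, then the thickest in the pocket with three. Last of all push the start lever fully over, away from the robot, and leave everything else on the bench alone.

Things in the scene. Friction and masses are not known exactly. Their poses are not given: they have to be found in the camera images.
- lane: queue lane for sample bottles: shallow metal channel 150 mm (its x) by 680 mm (its y), floor 4 mm thick, rim 4 mm wide and 16 mm high all round. Origin: centre of its underside; y runs along the lane, z up
- bottle1: tipped square plastic sample bottle: body 38 x 38 mm and 66 mm tall, on it a round grey cap 27 mm in diameter, 92 mm tall in all, 110 g. Origin: centre of its base; z runs from base to cap (so z points up when it stands, level when it lies). At the start it lies on a side face in the lane, cap roughly towards the robot; may be absent
- bottle2: tipped square plastic sample bottle: body 38 x 38 mm and 66 mm tall, on it a round grey cap 27 mm in diameter, 92 mm tall in all, 110 g. Origin: centre of its base; z runs from base to cap (so z points up when it stands, level when it lies). At the start it lies on a side face in the lane, cap roughly towards the robot; may be absent
- bottle3: tipped square plastic sample bottle: body 38 x 38 mm and 66 mm tall, on it a round grey cap 27 mm in diameter, 92 mm tall in all, 110 g. Origin: centre of its base; z runs from base to cap (so z points up when it stands, level when it lies). At the start it lies on a side face in the lane, cap roughly towards the robot; may be absent
- bottle4: tipped square plastic sample bottle: body 38 x 38 mm and 66 mm tall, on it a round grey cap 27 mm in diameter, 92 mm tall in all, 110 g. Origin: centre of its base; z runs from base to cap (so z points up when it stands, level when it lies). At the start it lies on a side face in the lane, cap roughly towards the robot; may be absent
- stander1: neighbour, standing from the start in the lane: same square plastic sample bottle: body 38 x 38 mm and 66 mm tall, on it a round grey cap 27 mm in diameter, 92 mm tall in all, 110 g. Origin: centre of its base; z runs from base to cap (so z points up when it stands, level when it lies). 
- stander2: neighbour, standing from the start in the lane: same square plastic sample bottle: body 38 x 38 mm and 66 mm tall, on it a round grey cap 27 mm in diameter, 92 mm tall in all, 110 g. Origin: centre of its base; z runs from base to cap (so z points up when it stands, level when it lies). 
- block_thin: thin reference block: plain metal block 40 mm (its x) by 60 mm (its y), 16 mm thick. Origin: centre of its underside, z up. Lies on the 3 mm thick rubber mat at the start
- block_middle: middle reference block: plain metal block 40 mm (its x) by 60 mm (its y), 24 mm thick. Origin: centre of its underside, z up. Lies on the 3 mm thick rubber mat at the start
- block_thick: thick reference block: plain metal block 40 mm (its x) by 60 mm (its y), 32 mm thick. Origin: centre of its underside, z up. Lies on the 3 mm thick rubber mat at the start
- tray_hole0 (a point): pocket 1 of the fixed metal reference tray (85 x 250 mm, 14 mm high; pockets 78 mm apart along y), marked by one pip on the robot's side of it: rectangle 43 mm (x) by 63 mm (y), 8 mm deep. Point: middle of its mouth, level with the tray's top; axes those of the tray, z up
- tray_hole1 (a point): pocket 2 of the fixed metal reference tray (85 x 250 mm, 14 mm high; pockets 78 mm apart along y), marked by two pips on the robot's side of it: rectangle 43 mm (x) by 63 mm (y), 8 mm deep. Point: middle of its mouth, level with the tray's top; axes those of the tray, z up
- tray_hole2 (a point): pocket 3 of the fixed metal reference tray (85 x 250 mm, 14 mm high; pockets 78 mm apart along y), marked by three pips on the robot's side of it: rectangle 43 mm (x) by 63 mm (y), 8 mm deep. Point: middle of its mouth, level with the tray's top; axes those of the tray, z up
- lever (a joint): start lever of the tester's switch box: 0 when it leans to the robot (start), 1.0 when it is fully over, leaning away; stays where it is left
- weight: bystander: brass weight, 36 mm across, 22 mm high; origin centre of underside
- beaker: bystander: glass beaker, 68 mm across, 85 mm high; origin centre of underside
- pot: bystander: steel pot, 150 mm across, 85 mm high; origin centre of underside
- wash_bottle: bystander: round white wash bottle, 60 mm across, 150 mm high; origin centre of underside
- lever_tip (a point): tip of that lever: stick 70 mm long with a ball 26 mm in diameter about this point, 83 mm above the bench at the start, that swings about a level axis along y on top of a small block; turning it from 0 to 1.0 carries the tip away from the robot, about 70 mm along +x
There are look-alikes about, which are no part of the job. Leave any brown look-alike of the block_thick alone. Leave any brown or red look-alike of the part that bears lever alone.

How it is judged:
On the way, in this order (a step that is already met when the one before it is completed fails the run):
1. all fallen bottles stand upright in the lane, released (angle between each of bottle1, bottle2, bottle3, bottle4's own z axis and vertical below 0.12 rad and z of each of bottle1, bottle2, bottle3, bottle4 in the frame of lane below 0.01 m and x of bottle1 in the frame of lane between -0.073 and 0.073 m and y of bottle1 in the frame of lane between -0.338 and 0.338 m and contact force between the fingers and bottle1 below 0.2 N and linear speed of each of bottle1, bottle2, bottle3, bottle4 below 0.03 m/s and x of bottle2 in the frame of lane between -0.073 and 0.073 m and y of bottle2 in the frame of lane between -0.338 and 0.338 m and contact force between the fingers and bottle2 below 0.2 N and x of bottle3 in the frame of lane between -0.073 and 0.073 m and y of bottle3 in the frame of lane between -0.338 and 0.338 m and contact force between the fingers and bottle3 below 0.2 N and x of bottle4 in the frame of lane between -0.073 and 0.073 m and y of bottle4 in the frame of lane between -0.338 and 0.338 m and contact force between the fingers and bottle4 below 0.2 N), for 0.4 s.
2. the thin block is seated in pocket 1, released (horizontal distance between block_thin and tray_hole0 below 0.004 m and z of block_thin in the frame of tray_hole0 below -0.0055 m and angle between block_thin's own z axis and vertical below 0.05 rad and angle between the y axis of block_thin and the y axis of tray_hole0, either way round below 0.08 rad and contact force between the fingers and block_thin below 0.2 N and linear speed of block_thin below 0.03 m/s), for 0.3 s.
3. the middle block is seated in pocket 2, released (horizontal distance between block_middle and tray_hole1 below 0.004 m and z of block_middle in the frame of tray_hole1 below -0.0055 m and angle between block_middle's own z axis and vertical below 0.05 rad and angle between the y axis of block_middle and the y axis of tray_hole1, either way round below 0.08 rad and contact force between the fingers and block_middle below 0.2 N and linear speed of block_middle below 0.03 m/s), for 0.3 s.
4. the thick block is seated in pocket 3, released (horizontal distance between block_thick and tray_hole2 below 0.004 m and z of block_thick in the frame of tray_hole2 below -0.0055 m and angle between block_thick's own z axis and vertical below 0.05 rad and angle between the y axis of block_thick and the y axis of tray_hole2, either way round below 0.08 rad and contact force between the fingers and block_thick below 0.2 N and linear speed of block_thick below 0.03 m/s), for 0.3 s.
5. the lever is fully over (value of joint lever above 0.85 rad), for 0.2 s.
At the end, for the whole second after the job is handed in: Bottles stand in lane, cap up within 0.12 rad; the two neighbours moved < 40 mm; thin, middle, thick block in pocket 1, 2, 3: 5.5 mm deep, 4 mm centred, 0.05 rad flat, 0.08 rad square; lever past 0.85; bystanders moved < 50 mm; all released and at rest (all of step 1 and all of step 2 and all of step 3 and all of step 4 and angle between each of stander1, stander2's own z axis and vertical below 0.12 rad and z of each of stander1, stander2 in the frame of lane below 0.01 m and x of stander1 in the frame of lane between -0.073 and 0.073 m and y of stander1 in the frame of lane between -0.338 and 0.338 m and x of stander2 in the frame of lane between -0.073 and 0.073 m and y of stander2 in the frame of lane between -0.338 and 0.338 m and distance of each of stander1, stander2 from where it was at the start of the episode below 0.04 m and value of joint lever above 0.85 rad and distance of each of weight, beaker, pot, wash_bottle from where it was at the start of the episode below 0.05 m); the robot touches nothing.
It fails at once if the beaker or the wash bottle is knocked over (angle between any of beaker, wash_bottle's own z axis and vertical above 0.6 rad).
Of bottle1, bottle2, bottle3, bottle4 only 2 to 4 are there at a start; the rules pass over those that are not, and their reading is None.
At some moment in a run one of block_thin, block_middle, block_thick may be knocked a few centimetres aside while the robot is not near it.
Once in a run the grip may slacken for a moment while it holds something.
It also fails if it takes over 210 s, if anything falls off the work surface, if the arm or the gripper's body presses on something with over 40 N, if the wrist force passes 120 N, or if a joint passes its speed limit or range.

ROBOT

A 7-joint arm with a two-finger parallel gripper is mounted at the origin on the work surface. World frame = base frame: x ahead of the robot, y to its left, z up, the work surface at z = 0. Lengths are in m, angles in rad, forces in N, time in s.
With the tool pointing down it reaches from about 0.35 to 0.9 m from the base axis. Payload 8.1 kg.
Tool frame: the origin (TCP) lies on the centre line of the jaws, within the pads' length; the fingertips stand 11 mm ahead of it and the grasp point (between the pads) lies 8 mm behind it (arm.nose_length is the distance from the TCP to the fingertips, in m); z points along the fingers, y is the line along which they close (so a half turn about z gives the same grasp; the last joint's range is limited). The gripper opens to 92 mm and grips with 3 to 60 N. Pads are 19 mm wide; open, the fingers measure 130 mm over their backs; the gripper's body (75 mm by 190 mm) begins 47 mm behind the grasp point.
Start: joints at [-1.361, 0.434, 0.025, 1.573, -0.012, 1.134, -0.075], TCP at [0.192, 0.595, 0.238] pointing down, gripper open.
Joint ranges: [-2.62, 2.62], [-0.44, 2.09], [-1.27, 1.32], [0.08, 2.57], [-1.32, 4.46], [0.12, 2], [-2.74, 2.74]. Speed limits (rad/s): [2.22, 2.22, 3.01, 3.01, 3.14, 3.14, 3.14].

INTERFACE

Orientations are given as a rotation vector (axis times angle).
In Python, from cell import arm gives the robot as it stands.
- The arm moves only by the tool jog_arm, never from a script. Its argument "moves" is a list of rows, each a list of 4 numbers: the shift along the tool's x, y, z in m, then the turn about the tool's z in rad. In form: [[tx, ty, tz, spin], ...]. A call has 1 to 20 rows; each row is the pose to reach, as a shift and turn from the pose commanded when the call began, along the tool's axes at that moment; what a row does not reach only later rows make up. A row lasts 1/8 s, in which the tool goes at most 62.5 mm and 10.7 degrees, less where a joint would pass 70% of its speed; a pose out of reach is approached as far as the arm can. A call with a gripper value outside its range is refused whole. "hand" is the finger opening in m, from 0 to 0.0918, set as the call begins (left out, the last holds). The fingers move at their own pace and stop on an object; "newtons" is the grip in N (left out, the last holds). Time passes only in rows, so rows that repeat a pose let the fingers close. It gives the time, the measured TCP pose, the force, the opening and the grip force at its end, in the units of the state.
- arm.observe(): the state, without advancing time (a new reading comes with each control period).
- arm.get_image(name): name is "side" or "top" or "wrist"; returns a dict with "color" (480x640x3 uint8, red, green, blue), "z_map" (480x640 float32, m along the optical axis (not along the pixel's ray), 0 where there is no reading), "fx", "fy", "cx", "cy" (pixels), "rvec" (rotation vector, rad) and "tvec" (3), from world to camera coordinates, as OpenCV has them. Camera axes: x right, y down, z forward; pixel columns grow to the right and rows downward; lengths in m; the calibration is good to about 2 mm. A picture is of the moment at which its call begins.
- arm.sign_off(): hands the job in; it is judged then, once.
The state is a dict: "clock": time; "joints": joint angles; "dq": joint speeds; "joint_efforts": joint torques, N m; "position": TCP position; "ee_rot": TCP orientation; "force": force on the tool from outside, world axes, zero at the start; "ft_torque": the same for the moment, N m; "width": opening from 0.0 (shut) to 1.0 (fully open); "gripper_force": force on a finger pad.
Only numpy, scipy, OpenCV 4.12 (cv2) and the standard library are available. Lean on these libraries where they do the work, as an engineer would, in place of code of your own. Each camera call takes 0.05 s, during which the arm holds its last target. There are 200 camera calls.

## Working session

There is one attempt and no reset: what is moved stays moved. The work goes in short steps, Python scripts to look and compute and a tool call to move; the robot and the scene stay as the last step left them, time stands still between calls to the robot, and variables do not carry over. Pictures are saved under pics/ and viewed, at most 14 in all, crops included, and the job is handed in when it is done.

Besides the shell and the picture viewer there is one more tool, called after "Emit:" as name([rows], argument=value, ...), one row to a line, values as JSON. jog_arm: Moves the arm, as the interface text tells. Its arguments: {"type":"object","properties":{"moves":{"type":"array"},"hand":{"type":"number"},"newtons":{"type":"number"}},"required":["moves"]}

```bash
ls; mkdir -p pics
cat > h.py <<'E'
import numpy as np, cv2, pickle
from cell import arm
from scipy.spatial.transform import Rotation as R
def grab(name,tag):
    im=arm.get_image(name); pickle.dump(im,open(f'pics/{tag}.pkl','wb'))
    cv2.imwrite(f'pics/{tag}.png',im['color'][:,:,::-1]); return im
def load(tag): return pickle.load(open(f'pics/{tag}.pkl','rb'))
def cloud(im):
    v,u=np.mgrid[0:480,0:640]; z=im['z_map']
    p=np.stack([(u-im['cx'])/im['fx']*z,(v-im['cy'])/im['fy']*z,z],-1)
    Rm=cv2.Rodrigues(np.array(im['rvec'],float))[0]
    w=(p-np.array(im['tvec']).ravel())@Rm
    w[z<=0]=np.nan; return w
def proj(im,P):
    return cv2.projectPoints(np.array(P,float).reshape(-1,3),np.array(im['rvec'],float),np.array(im['tvec'],float),np.array([[im['fx'],0,im['cx']],[0,im['fy'],im['cy']],[0,0,1]]),None)[0].reshape(-1,2)
def onplane(im,u,v,h):
    Rm=cv2.Rodrigues(np.array(im['rvec'],float))[0]; c=-Rm.T@np.array(im['tvec']).ravel()
    d=Rm.T@np.array([(u-im['cx'])/im['fx'],(v-im['cy'])/im['fy'],1]); return c+d*(h-c[2])/d[2]
def pos(im):
    Rm=cv2.Rodrigues(np.array(im['rvec'],float))[0]; return -Rm.T@np.array(im['tvec']).ravel()
E
python3 - <<'E'
from h import *
for n in ['top','side','wrist']:
    im=grab(n,n+'0'); print(n,pos(im),im['fx'])
o=arm.observe(); print(o)
print(R.from_rotvec(o['ee_rot']).as_matrix().round(3), arm.nose_length)
E
```

```text
pics
top [0.41505381 0.07219282 1.49027195] 621.9785985176403
side [ 0.30196697 -0.80301577  1.12441325] 568.4010882782396
wrist [0.12819443 0.61453578 0.38416865] 364.43547061019433
{'clock': 0.15, 'joints': array([-1.36060543,  0.43506305,  0.02498979,  1.57385867, -0.011602  ,
        1.13401969, -0.07512379]), 'dq': array([-1.51498901e-03, -1.86839897e-03, -2.87005725e-04, -3.33644640e-03,
       -6.08986769e-05, -3.02750626e-05,  7.80111549e-04]), 'joint_efforts': array([ 2.81854373e-03, -6.68259144e+01,  9.86618623e-01, -3.14692605e+01,
       -6.03576866e-02,  3.93311027e-02,  1.42778217e-04]), 'position': array([0.19225974, 0.59430666, 0.23713674]), 'ee_rot': array([-4.89485110e-01, -3.10315085e+00,  1.88720189e-03]), 'force': array([ 0.1089    ,  0.33909081, -0.14958027]), 'ft_torque': array([ 0.00434147, -0.01247247,  0.01367483]), 'gripper_force': 0.0, 'width': 0.9994703389720578}
[[-0.951  0.308 -0.   ]
 [ 0.308  0.951 -0.001]
 [-0.    -0.001 -1.   ]] 0.011
```

View pics/top0.png

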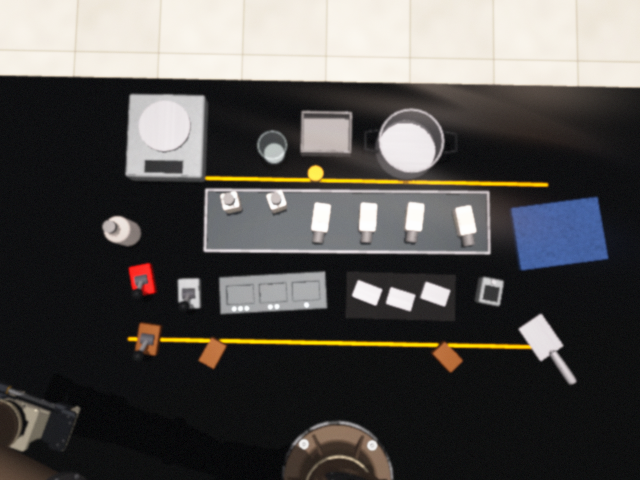

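View pics/side0.png

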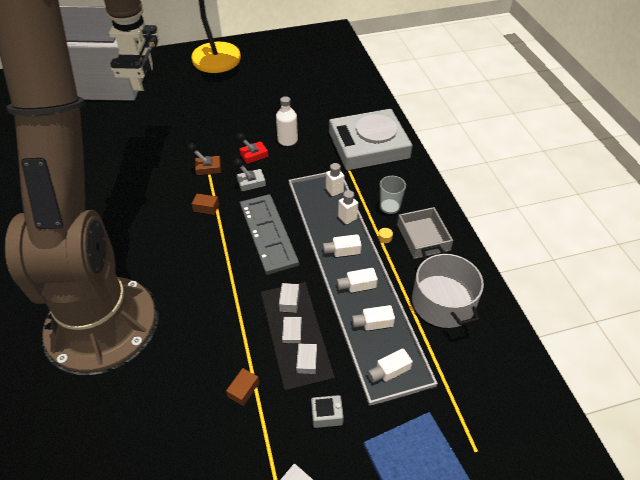

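Top view: four fallen bottles with their bodies at (320,217), (368,217), (414,215) and (465,220), standers at (231,202) and (277,201). The tray is at (273,293), with one pip on the right pocket and three on the left. Blocks are at (367,293), (400,299) and (435,294). The lever is the grey box at (189,293); the red (142,280) and brown (148,340) ones are decoys, and so are the brown blocks at (212,353) and (447,357).

```bash
cat > m.py <<'E'
from h import *
def rects(im,zlo,zhi,x0,x1,y0,y1,minpx=30):
    w=cloud(im); m=(w[...,2]>zlo)&(w[...,2]<zhi)&(w[...,0]>x0)&(w[...,0]<x1)&(w[...,1]>y0)&(w[...,1]<y1)
    n,l,s,c=cv2.connectedComponentsWithStats(m.astype(np.uint8))
    for i in range(1,n):
        if s[i,4]<minpx: continue
        P=w[l==i]; r=cv2.minAreaRect((P[:,:2]*1000).astype(np.float32))
        print('px',c[i].round(),'n',s[i,4],'med',np.median(P,0).round(4),'z95',np.percentile(P[:,2],95).round(4),'rect c',np.round(r[0],1),'size',np.round(r[1],1),'ang',round(r[2],1))
if __name__=='__main__':
    im=load('top0')
    print('lane things'); rects(im,.022,.11,.48,.8,-.5,.4)
    print('mat blocks/tray/lever'); rects(im,.009,.2,.3,.55,-.35,.5)
    w=cloud(im)
    for u,v in [(345,222),(345,190),(345,252),(205,220),(490,220),(367,293),(400,299),(435,294),(240,295),(272,293),(306,291),(255,295),(400,314),(189,293)]: print((u,v),w[v,u].round(4))
E
python3 m.py
python3 -c "
import cv2
a=cv2.imread('pics/top0.png')[260:330,170:470]
cv2.imwrite('pics/c1.png',cv2.resize(a,None,fx=2.6,fy=2.6,interpolation=2))"
```

```text
lane things
px [188. 155.] n 1628 med [0.7441 0.3624 0.0546] z95 0.0668 rect c [744.5 363.4] size [ 72.8 110.9] ang 89.9
px [272. 144.] n 452 med [0.7796 0.1653 0.0646] z95 0.0875 rect c [764.7 163.1] size [67.3 64.8] ang 0.7
px [402. 158.] n 760 med [ 0.7417 -0.1278  0.0718] z95 0.0875 rect c [ 752.7 -140.5] size [ 94.5 183.1] ang 0.0
px [326. 149.] n 241 med [0.7623 0.0351 0.0375] z95 0.043 rect c [779.   37.8] size [119.6  41.3] ang 89.8
px [453. 146.] n 116 med [ 0.768  -0.2592  0.0754] z95 0.0794 rect c [ 772.7 -255.9] size [27.9 54.9] ang 64.5
px [318. 171.] n 40 med [0.7175 0.053  0.0234] z95 0.0268 rect c [717.8  54. ] size [30.9 14.7] ang 34.7
px [277. 201.] n 309 med [0.6339 0.15   0.0715] z95 0.0984 rect c [639.1 151.5] size [39.1 37.7] ang 21.1
px [231. 202.] n 325 med [0.6303 0.2549 0.0704] z95 0.0973 rect c [635.5 259. ] size [39.3 38.7] ang 13.8
px [320. 222.] n 581 med [0.5946 0.049  0.0398] z95 0.0462 rect c [591.3  49. ] size [38.  92.2] ang 82.9
px [367. 221.] n 593 med [ 0.5972 -0.0617  0.0402] z95 0.0459 rect c [594.  -62.6] size [38.9 92.4] ang 86.4
px [413. 221
[... 1427 characters left out ...]
n 106 med [0.3068 0.2876 0.03  ] z95 0.0359 rect c [309.7 283.6] size [44.  17.9] ang 88.0
px [443. 347.] n 102 med [ 0.3071 -0.2426  0.0303] z95 0.0362 rect c [ 310.  -241.3] size [19.6 38.3] ang 0.5
(345, 222) [ 0.5976 -0.0117  0.0078]
(345, 190) [ 0.6743 -0.0103  0.0138]
(345, 252) [ 0.5247 -0.0121  0.0174]
(205, 220) [0.5955 0.3235 0.0133]
(490, 220) [ 0.6097 -0.3617  0.0015]
(367, 293) [ 0.4286 -0.0637  0.0334]
(400, 299) [ 0.4161 -0.1425  0.0219]
(435, 294) [ 0.4292 -0.2235  0.0281]
(240, 295) [0.4185 0.2346 0.0132]
(272, 293) [0.4246 0.1597 0.0028]
(306, 291) [0.4309 0.0788 0.0068]
(255, 295) [0.4191 0.1994 0.0107]
(400, 314) [ 0.3806 -0.1454  0.003 ]
(189, 293) [0.4209 0.3532 0.0247]
```

View pics/c1.png

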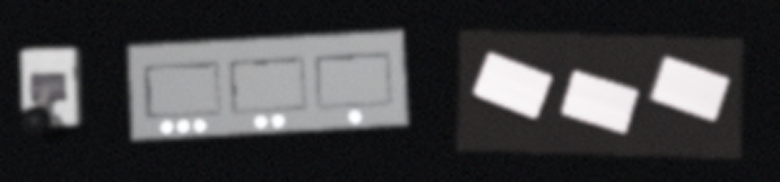

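Tops measured at 35, 19 and 27 mm give: thick = (367,293), thin = (400,299), middle = (435,294), all white and on the mat. All four bottles lie with their tops at 42 mm, as expected. The crop confirms the pips (3, 2, 1 from left to right) and the grey lever at the far left.

```bash
cat > go.py <<'E'
import sys
from h import *
def delta(x,y,z,ang=None,o=None):
    """tool-axis delta to world target; ang = world angle (deg) of tool x axis, mod 180"""
    o=o or arm.observe(); M=R.from_rotvec(o['ee_rot']).as_matrix()
    d=M.T@(np.array([x,y,z])-o['position']); s=0
    if ang is not None:
        cur=np.degrees(np.arctan2(M[1,0],M[0,0])); s=-((ang-cur+90)%180-90)
    return np.r_[d,np.radians(s)].round(4)
if __name__=='__main__':
    a=sys.argv[1:]; o=arm.observe()
    print('t',round(o['clock'],2),'pos',o['position'].round(4),'w',round(o['width']*91.8,1),'gf',o['gripper_force'],'q7',o['joints'][6].round(2), 'F',o['force'].round(1))
    for t in a: print(t,delta(*map(float,t.split(',')),o=o).tolist())
E
python3 go.py .5586,.0531,.2,-7.1
python3 - <<'E'
from m import *
print('side view check'); im=load('side0'); rects(im,.03,.11,.53,.68,-.4,.33); rects(im,.017,.04,.36,.47,-.28,0)
E
```

```text
t 0.15 pos [0.1923 0.5943 0.2371] w 91.8 gf 0.0 q7 -0.08 F [ 0.1  0.3 -0.1]
.5586,.0531,.2,-7.1 [-0.5151, -0.4021, 0.0377, -0.189]
side view check
px [335. 177.] n 359 med [0.6339 0.249  0.0654] z95 0.0957 rect c [635.1 258. ] size [41.6 43.1] ang 21.0
px [348. 204.] n 391 med [0.6367 0.1415 0.0661] z95 0.0961 rect c [641.2 149.8] size [41.3 38.4] ang 15.0
px [344. 243.] n 433 med [0.5986 0.0457 0.0392] z95 0.0438 rect c [592.6  48.2] size [42.3 91.9] ang 83.3
px [359. 277.] n 490 med [ 0.6019 -0.0655  0.0395] z95 0.044 rect c [596.2 -64.2] size [41.4 92. ] ang 88.6
px [375. 315.] n 581 med [ 0.6034 -0.1744  0.0396] z95 0.0435 rect c [ 598.3 -172.6] size [40.6 92. ] ang 84.2
px [392. 363.] n 670 med [ 0.5976 -0.2973  0.0394] z95 0.0436 rect c [ 592.3 -295.8] size [92.9 40.2] ang 12.5
px [289. 296.] n 453 med [ 0.4302 -0.0685  0.0333] z95 0.0376 rect c [431.7 -62.6] size [66.8 40.6] ang 69.4
px [292. 328.] n 261 med [ 0.4173 -0.1453  0.0185] z95 0.0215 rect c [ 417.7 -144.3] size [60.3 39.6] ang 72.3
px [307. 357.] n 497 med [ 0.4305 -0.2259  0.0253] z95 0.0292 rect c [ 431.2 -223.3] size [64.8 39.9] ang 71.7
```

Emit:
jog_arm([
  [-0.515,-0.402,0.038,-0.189],
  [-0.515,-0.402,0.038,-0.189],
  [-0.515,-0.402,0.038,-0.189],
  [-0.515,-0.402,0.038,-0.189],
  [-0.515,-0.402,0.038,-0.189],
  [-0.515,-0.402,0.038,-0.189],
  [-0.515,-0.402,0.038,-0.189],
  [-0.515,-0.402,0.038,-0.189],
  [-0.515,-0.402,0.038,-0.189],
  [-0.515,-0.402,0.038,-0.189],
  [-0.515,-0.402,0.038,-0.189],
  [-0.515,-0.402,0.038,-0.189],
  [-0.515,-0.402,0.038,-0.189],
  [-0.515,-0.402,0.038,-0.189],
  [-0.515,-0.402,0.038,-0.189],
], hand=0.06, newtons=8)

```text
clock: 2.02
position: [0.5583, 0.0548, 0.1999]
ee_rot: [0.192, 3.136, 0.001]
force: [0.9, 1.3, -0.2]
width: 0.656
gripper_force: 0.0
```

```bash
python3 go.py .5586,.0531,.0185,-7.1; python3 -c "
from m import *
im=grab('wrist','w1'); rects(im,.022,.11,.53,.68,-.4,.33)"
```

```text
t 2.02 pos [0.5583 0.0548 0.1999] w 60.2 gf 0.0 q7 1.36 F [ 0.9  1.3 -0.2]
.5586,.0531,.0185,-7.1 [-0.0005, -0.0017, 0.1814, 0.0018]
px [320. 255.] n 3606 med [0.5881 0.0513 0.0417] z95 0.0433 rect c [587.5  50.7] size [38.1 84.5] ang 83.4
px [200. 252.] n 2020 med [ 0.575  -0.0547  0.0366] z95 0.0428 rect c [577.  -60.1] size [61.  37.1] ang 8.9
px [ 81. 255.] n 1024 med [ 0.5641 -0.1621  0.034 ] z95 0.0397 rect c [ 566.8 -168.7] size [33.4 31.9] ang 86.8
px [571. 266.] n 1442 med [0.6178 0.2609 0.0548] z95 0.0896 rect c [620.3 258.5] size [39.5 15.8] ang 85.9
px [437. 276.] n 361 med [0.6198 0.1518 0.039 ] z95 0.0631 rect c [620.  152.5] size [ 2.8 24.4] ang 19.0
```

View pics/w1.png

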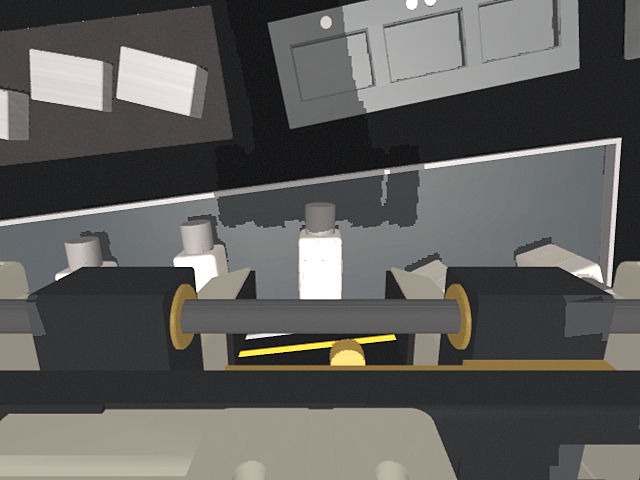

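The wrist view shows bottle 1's cap at (320,216), centred between the fingers. I'll descend and grip it.

Emit:
jog_arm([
  [0,-0.001,0.06,0],
  [0,-0.001,0.12,0],
  [0,-0.001,0.165,0],
  [0,-0.001,0.181,0],
  [0,-0.001,0.181,0],
  [0,-0.001,0.181,0],
])

```text
clock: 2.82
position: [0.5599, 0.0529, 0.0205]
ee_rot: [0.194, 3.133, 0.001]
force: [0.1, -0.1, -0.3]
width: 0.65
gripper_force: 0.0
```

Emit:
jog_arm([
  [0,0,0,0],
  [0,0,0,0],
  [0,0,0,0],
  [0,0,0,0],
  [0,0,0,0],
], hand=0.015, newtons=8)

```text
clock: 3.45
position: [0.5585, 0.0528, 0.0189]
ee_rot: [0.194, 3.136, 0.0]
force: [-0.8, 0.2, 2.3]
width: 0.295
gripper_force: 7.9
```

Emit:
jog_arm([
  [0,0,0,0],
  [0,0,0,0],
  [0.005,0,-0.005,0],
  [0.005,0,-0.005,0],
  [0.005,0,-0.005,0],
], hand=0.045)

```text
clock: 4.08
position: [0.5536, 0.0534, 0.0238]
ee_rot: [0.194, 3.135, 0.0]
force: [0.4, -0.0, -0.2]
width: 0.486
gripper_force: 0.0
```

Emit:
jog_arm([
  [0,0,0,0],
  [0,0,0,0],
  [0,0,0,0],
  [0,0,0,0],
], hand=0.015, newtons=8)

```text
clock: 4.58
position: [0.5536, 0.0533, 0.0237]
ee_rot: [0.194, 3.136, 0.0]
force: [1.0, 0.4, -0.2]
width: 0.292
gripper_force: 8.0
```

Emit:
jog_arm([
  [0,0,-0.01,0],
  [0,0,-0.021,0],
  [-0.002,0,-0.03,0],
  [-0.005,0,-0.039,0],
  [-0.009,0,-0.046,0],
  [-0.014,0,-0.053,0],
  [-0.02,0,-0.058,0],
  [-0.026,0,-0.062,0],
  [-0.033,0,-0.065,0],
  [-0.04,0,-0.066,0],
  [-0.045,0,-0.066,0],
  [-0.05,0,-0.066,0],
  [-0.054,0,-0.065,0],
  [-0.054,0,-0.065,0],
  [-0.054,0,-0.064,0],
  [-0.054,0,-0.063,0],
  [-0.054,0,-0.063,0],
])

```text
clock: 6.7
position: [0.6069, 0.0467, 0.0867]
ee_rot: [-0.194, -3.135, -0.0]
force: [0.6, -0.5, -1.2]
width: 0.289
gripper_force: 8.0
```

```bash
python3 go.py; python3 -c "
from h import *
im=grab('side','s1'); c=im['color'][130:430,220:470,::-1]; cv2.imwrite('pics/s1c.png',cv2.resize(c,None,fx=2,fy=2))"
```

```text
t 6.7 pos [0.6069 0.0467 0.0867] w 26.5 gf 7.999880164861679 q7 1.42 F [ 0.6 -0.5 -1.2]
```

View pics/s1c.png

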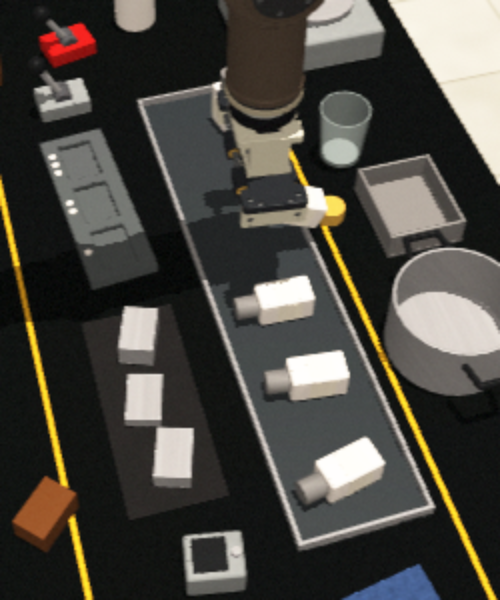

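The side view shows bottle 1 (about (315,208) in the crop) still level in the jaws. The pads hold it against rotation at 8 N, so I'll let it swing down on a weaker grip.

Emit:
jog_arm([
  [0,0,-0.006,0],
  [0,0,-0.006,0],
  [0,0,-0.006,0],
  [0,0,-0.006,0],
  [0,0,-0.006,0],
  [0,0,-0.006,0],
], newtons=3)

```text
clock: 7.5
position: [0.6075, 0.0466, 0.093]
ee_rot: [0.194, 3.135, 0.0]
force: [0.5, 0.5, 2.9]
width: 0.293
gripper_force: 3.0
```

```bash
cat > bt.py <<'E'
from h import *
import sys
# bottle in hand: points of side cam near the TCP, white
o=arm.observe(); p=o['position']
for n in ['side','top']:
    im=grab(n,'t_'+n); w=cloud(im); c=im['color'].astype(int)
    m=(abs(w[...,1]-p[1])<.03)&(w[...,0]>p[0]-.12)&(w[...,0]<p[0]+.12)&(w[...,2]>.012)&(w[...,2]<p[2]+.03)
    P=w[m]; print(n,m.sum())
    h,_,_=np.histogram2d(P[:,2],P[:,0],bins=[np.arange(.0,.13,.01),np.arange(.5,.72,.01)])
    print('x from .50 step .01, rows z from top'); print(h[::-1].astype(int))
E
python3 bt.py
```

```text
side 494
x from .50 step .01, rows z from top
[[ 0  0  0  0  0  0  0  0  0  0  0  0  0  0  0  0  0  0  0  0  0]
 [ 0  0  0  0  0  0  0  0  0  0  0  0  0  0  0  0  0  0  0  0  0]
 [ 0  0  0  0  0  0  0  0  0  0  0  0  0  0  0  0  0  0  0  0  0]
 [ 0  0  0  0  0  0  0  0  0  0  0  0  0  0  0  0  0  0  0  0  0]
 [ 0  0  0  0  0  0  0  0 13  1  0  0  0  0  0  0  0  0  0  0  0]
 [ 0  0  0  0  0  0  0  2 27  5  5  3  0  0  0  0  0  0  0  0  0]
 [ 0  0  0  0  0  0  0 12 22 11 10  4  0  0  0  0  0  0  0  0  0]
 [ 0  0  0  0  0  0  0 21 11 12 10  2  0  0  0  0  0  0  0  0  0]
 [ 0  0  0  0  0  0  0 26 13 11  8  0  0  0  0  0  0  0  0  0  0]
 [ 0  0  0  0  0  0  8 26 10  9  5  0  0  0  0  0  1  0  0  5 16]
 [ 0  0 33  0  0  0  2  9  9  5  5  0  0  0  0  0  0 22  0  7 25]
 [ 0  0  0  0  0  0  0  0  0  0  0  0  0  0  0  0  0  0  0  0  0]]
top 0
x from .50 step .01, rows z from top
[[0 0 0 0 0 0 0 0 0 0 0 0 0 0 0 0 0 0 0 0 0]
 [0 0 0 0 0 0 0 0 0 0 0 0 0 0 0 0 0 0 0 0 0]
 [0 0 0 0 0 0 0 0 0 0 0 0 0 0 0 0 0 0 0 0 0]
 [0 0 0 0 0 0 0 0 0 0 0 0 0 0 0 0 0 0 0 0 0]
 [0 0 0 0 0 0 0 0 0 0 0 0 0 0 0 0 0 0 0 0 0]
 [0 0 0 0 0 0 0 0 0 0 0 0 0 0 0 0 0 0 0 0 0]
 [0 0 0 0 0 0 0 0 0 0 0 0 0 0 0 0 0 0 0 0 0]
 [0 0 0 0 0 0 0 0 0 0 0 0 0 0 0 0 0 0 0 0 0]
 [0 0 0 0 0 0 0 0 0 0 0 0 0 0 0 0 0 0 0 0 0]
 [0 0 0 0 0 0 0 0 0 0 0 0 0 0 0 0 0 0 0 0 0]
 [0 0 0 0 0 0 0 0 0 0 0 0 0 0 0 0 0 0 0 0 0]
 [0 0 0 0 0 0 0 0 0 0 0 0 0 0 0 0 0 0 0 0 0]]
```

Now it hangs nearly upright, base about 12° towards the robot. I'll set it down with a small pull towards the robot to square it, then release.

Emit:
jog_arm([
  [0,0,0.003,0],
  [0.004,0,0.005,0],
  [0.008,0,0.006,0],
  [0.012,0,0.007,0],
  [0.016,0,0.007,0],
  [0.018,0,0.007,0],
  [0.018,0,0.007,0],
])

```text
clock: 8.48
position: [0.5888, 0.0489, 0.0854]
ee_rot: [-0.194, -3.135, 0.0]
force: [-0.1, 0.3, -0.1]
width: 0.295
gripper_force: 3.0
```

```bash
sed -i "s/\['side','top'\]/['side']/" bt.py; python3 bt.py
```

```text
side 355
x from .50 step .01, rows z from top
[[ 0  0  0  0  0  0  0  0  0  0  0  0  0  0  0  0  0  0  0  0  0]
 [ 0  0  0  0  0  0  0  0  0  0  0  0  0  0  0  0  0  0  0  0  0]
 [ 0  0  0  0  0  0  0  0  0  0  0  0  0  0  0  0  0  0  0  0  0]
 [ 0  0  0  0  0  0  0  0  0  0  0  0  0  0  0  0  0  0  0  0  0]
 [ 0  0  0  0  0  0  0  0  0  0  0  0  0  0  0  0  0  0  0  0  0]
 [ 0  0  0  0  0  0  0  2  0  0  0  0  0  0  0  0  0  0  0  0  0]
 [ 0  0  0  0  0  0  4 11  4  7  0  0  0  0  0  0  0  0  0  0  0]
 [ 0  0  0  0  0  0 17 10 12  9  2  0  0  0  0  0  0  0  0  0  0]
 [ 0  0  0  0  0  0 14 12  8  9  2  0  0  0  0  0  0  0  0  0  0]
 [ 0  0  2  0  0  0 17  8 14  8  1  0  0  0  0  0  0  1  0  7 23]
 [ 0  0 29  0  0  0 13  9 10  7  0  0  0  0  0  0  4 26  0  6 10]
 [ 0  0  0  0  0  0  0  0  0  0  0  0  0  0  0  0  0  0  0  0  0]]
```

Emit:
jog_arm([
  [0,0,0,0],
  [0,0,0,0],
  [0,0,-0.02,0],
  [0,0,-0.06,0],
  [0,0,-0.06,0],
], hand=0.055)

```text
clock: 9.15
position: [0.5914, 0.0489, 0.1487]
ee_rot: [0.194, 3.13, 0.002]
force: [-0.5, 0.1, -0.8]
width: 0.599
gripper_force: 0.0
```

```bash
python3 go.py .558,-.061,.1454,-3.5 .558,-.061,.0235,-3.5; python3 -c "
from m import *
im=load('t_side')
im=grab('side','s2'); rects(im,.03,.11,.53,.68,0,.1)"
```

```text
t 9.15 pos [0.5914 0.0489 0.1487] w 55.0 gf 0.0 q7 1.4 F [-0.5  0.1 -0.8]
.558,-.061,.1454,-3.5 [0.0196, -0.1132, 0.003, -0.063]
.558,-.061,.0235,-3.5 [0.0202, -0.1134, 0.1249, -0.063]
px [338. 239.] n 379 med [0.5779 0.0367 0.0669] z95 0.0955 rect c [581.7  45.6] size [41.8 38.1] ang 82.1
```

Bottle 1 stands (top at 95 mm). Next is bottle 2.

Emit:
jog_arm([
  [0.017,-0.06,0,-0.063],
  [0.017,-0.113,0,-0.063],
  [0.017,-0.113,0.05,-0.063],
  [0.017,-0.113,0.1,-0.063],
  [0.017,-0.113,0.122,-0.063],
  [0.017,-0.113,0.122,-0.063],
  [0.017,-0.113,0.122,-0.063],
])

```text
clock: 10.07
position: [0.5587, -0.0612, 0.0242]
ee_rot: [0.096, 3.14, -0.0]
force: [0.2, 0.5, 0.9]
width: 0.597
gripper_force: 0.0
```

Emit:
jog_arm([
  [0,0,0,0],
  [0,0,0,0],
  [0,0,0,0],
  [0,0,0,0],
], hand=0.015, newtons=3)

```text
clock: 10.58
position: [0.5587, -0.061, 0.0241]
ee_rot: [0.095, 3.14, 0.0]
force: [-1.0, 0.8, 3.0]
width: 0.299
gripper_force: 3.0
```

Emit:
jog_arm([
  [0,0,-0.01,0],
  [0,0,-0.021,0],
  [-0.002,0,-0.03,0],
  [-0.005,0,-0.039,0],
  [-0.009,0,-0.046,0],
  [-0.014,0,-0.053,0],
  [-0.02,0,-0.058,0],
  [-0.026,0,-0.062,0],
  [-0.033,0,-0.065,0],
  [-0.04,0,-0.068,0],
  [-0.045,0,-0.07,0],
  [-0.05,0,-0.07,0],
  [-0.054,0,-0.07,0],
  [-0.054,0,-0.07,0],
  [-0.054,0,-0.07,0],
])

```text
clock: 12.45
position: [0.6121, -0.0644, 0.0936]
ee_rot: [-0.096, -3.14, -0.0]
force: [0.3, -0.0, -0.8]
width: 0.291
gripper_force: 3.0
```

```bash
python3 go.py; python3 bt.py
```

```text
t 12.45 pos [ 0.6121 -0.0644  0.0936] w 26.7 gf 2.9999536648392677 q7 1.67 F [ 0.3 -0.  -0.8]
side 203
x from .50 step .01, rows z from top
[[ 0  0  0  0  0  0  0  0  0  0  1  0  0  0  0  0  0  0  0  0  0]
 [ 0  0  0  0  0  0  0  0  0  0  0  0  0  0  0  0  0  0  0  0  0]
 [ 0  0  0  0  0  0  0  0  0  0  0  0  0  0  0  0  0  0  0  0  0]
 [ 0  0  0  0  0  0  0  0  0  0  0  0  0  0  0  0  0  0  0  0  0]
 [ 0  0  0  0  0  0  0  0  0  0  0  0  0  0  0  0  0  0  0  0  0]
 [ 0  0  0  0  0  0  0  0  0  0  9  0  0  0  0  0  0  0  0  0  0]
 [ 0  0  0  0  0  0  0  0  0  0  1  0  2  2  0  0  0  0  0  0  0]
 [ 0  0  0  0  0  0  0  0  0  0  1 10  7  7  3  0  0  0  0  0  0]
 [ 0  0  0  0  0  0  0  0  0  0  0 12 10 10 13  0  0  0  0  0  0]
 [ 0  0  1  0  0  0  0  0  0  0  0  4 10 11  8  3  0  1  0  0  0]
 [ 0  0 31  6  0  0  0  0  0  0  0  2  8  6  3  1  0 20  0  0  0]
 [ 0  0  0  0  0  0  0  0  0  0  0  0  0  0  0  0  0  0  0  0  0]]
```

Bottle 2 leans about 14° with its base away from the robot, so it gets the mirror-image set-down.

Emit:
jog_arm([
  [0,0,0.003,0],
  [-0.004,0,0.005,0],
  [-0.008,0,0.006,0],
  [-0.012,0,0.007,0],
  [-0.016,0,0.007,0],
  [-0.018,0,0.007,0],
  [-0.018,0,0.007,0],
])

```text
clock: 13.38
position: [0.6301, -0.0655, 0.0864]
ee_rot: [-0.096, -3.139, 0.0]
force: [-0.3, 0.1, -1.2]
width: 0.293
gripper_force: 3.0
```

```bash
python3 bt.py
```

```text
side 247
x from .50 step .01, rows z from top
[[ 0  0  0  0  0  0  0  0  0  0  0  0  2  0  0  0  0  0  0  0  0]
 [ 0  0  0  0  0  0  0  0  0  0  0  0  0  0  0  0  0  0  0  0  0]
 [ 0  0  0  0  0  0  0  0  0  0  0  0  0  0  0  0  0  0  0  0  0]
 [ 0  0  0  0  0  0  0  0  0  0  0  1  0  0  0  0  0  0  0  0  0]
 [ 0  0  0  0  0  0  0  0  0  0  0  7  0  0  0  0  0  0  0  0  0]
 [ 0  0  0  0  0  0  0  0  0  0  0 26  2  0  0  0  0  0  0  0  0]
 [ 0  0  0  0  0  0  0  0  0  0  0  9  0  0  0  0  0  0  0  0  0]
 [ 0  0  0  0  0  0  0  0  0  0  0  9  2  4  2  0  0  0  0  0  0]
 [ 0  0  0  0  0  0  0  0  0  0  0 10  7  5 11  3  0  0  0  0  0]
 [ 0  0  0  0  0  0  0  0  0  0  0 11  9 10 11  3  0  1  0  0  0]
 [ 0  0 32  3  0  0  0  0  0  0  0  6 14  7  6  5  0 12  0  0  0]
 [ 0  0  0  0  0  0  0  0  0  0  0  0  0  0  0  0  0  0  0  0  0]]
```

Emit:
jog_arm([
  [0,0,0,0],
  [0,0,0,0],
  [0,0,-0.02,0],
  [0,0,-0.06,0],
  [0,0,-0.06,0],
  [0,0,-0.06,0],
], hand=0.055)

```text
clock: 14.18
position: [0.63, -0.0655, 0.1464]
ee_rot: [-0.096, -3.14, -0.0]
force: [-0.8, -0.2, -0.3]
width: 0.597
gripper_force: 0.0
```

Emit:
jog_arm([
  [0.032,-0.05,0,0.042],
  [0.063,-0.107,0,0.042],
  [0.063,-0.107,0.05,0.042],
  [0.063,-0.107,0.1,0.042],
  [0.063,-0.107,0.122,0.042],
  [0.063,-0.107,0.122,0.042],
  [0.063,-0.107,0.122,0.042],
])

```text
clock: 15.05
position: [0.5611, -0.1686, 0.0251]
ee_rot: [0.162, 3.137, -0.0]
force: [0.1, -0.5, 0.5]
width: 0.599
gripper_force: 0.0
```

Emit:
jog_arm([
  [0,0,0,0],
  [0,0,0,0],
  [0,0,0,0],
  [0,0,0,0],
], hand=0.015, newtons=3)

```text
clock: 15.55
position: [0.5611, -0.1685, 0.0251]
ee_rot: [0.161, 3.137, 0.0]
force: [-0.3, 0.8, 3.1]
width: 0.293
gripper_force: 3.0
```

Emit:
jog_arm([
  [0,0,-0.01,0],
  [0,0,-0.021,0],
  [-0.002,0,-0.03,0],
  [-0.005,0,-0.039,0],
  [-0.009,0,-0.046,0],
  [-0.014,0,-0.053,0],
  [-0.02,0,-0.058,0],
  [-0.026,0,-0.062,0],
  [-0.033,0,-0.065,0],
  [-0.04,0,-0.068,0],
  [-0.045,0,-0.07,0],
  [-0.048,0,-0.07,0],
  [-0.048,0,-0.07,0],
  [-0.048,0,-0.07,0],
  [-0.048,0,-0.07,0],
])

```text
clock: 17.42
position: [0.6084, -0.1735, 0.0947]
ee_rot: [-0.162, -3.137, -0.0]
force: [0.2, 0.0, -1.5]
width: 0.293
gripper_force: 3.0
```

```bash
python3 go.py; python3 bt.py;  python3 -c "
from m import *
im=load('t_side'); rects(im,.03,.11,.53,.68,-.4,.1)"
```

```text
t 17.43 pos [ 0.6084 -0.1735  0.0947] w 26.9 gf 2.9999521002173424 q7 1.81 F [ 0.2  0.  -1.5]
side 509
x from .50 step .01, rows z from top
[[ 0  0  0  0  0  0  0  0  0  0  1  0  0  0  0  0  0  0  0  0  0]
 [ 0  0  0  0  0  0  0  0  0  0  1  0  0  0  0  0  0  0  0  0  0]
 [ 0  0  0  0  0  0  0  0  0  0  0  0  0  0  0  0  0  0  0  0  0]
 [ 0  0  0  0  0  0  0  0  0  0  0  0  0  0  0  0  0  0  0  0 17]
 [ 0  0  0  0  0  0  0  0  0  0  0  0  0  0  0  0  0  0  0  0 18]
 [ 0  0  0  0  0  0  0  0  0  0  0  0  0  0  0  0  0  0  0  0 15]
 [ 0  0  0  0  0  0  0  0  0  0  0  0  0  0  0  0  0  0  0  0 19]
 [ 0  0  0  0  0  0  0  0  0  0  0  0  0  0  0  0  0  0  0  0 15]
 [ 0  0  0  0  0  0  0  0  0  0  0  0  1  2  0  3  0  0  0  0 16]
 [ 0  0  0  0  0  0  0  0  0  0  0  0  5  9 11  4  1  1  0  0 16]
 [ 0  0 30 11  0  0  0  0  0  0  0  0  0  6  2  0  0  9  0  0 11]
 [ 0  0  0  0  0  0  0  0  0  0  0  0  0  0  0  0  0  0  0  0  0]]
px [338. 238.] n 393 med [0.5787 0.037  0.0675] z95 0.0955 rect c [581.6  45.9] size [38.7 38.3] ang 79.9
px [392. 364.] n 669 med [ 0.5974 -0.2977  0.0397] z95 0.0441 rect c [ 592.5 -295.1] size [92.9 40.9] ang 10.9
```

Emit:
jog_arm([
  [0,0,0.003,0],
  [0,0,0.006,0],
  [-0.005,0,0.006,0],
  [-0.01,0,0.006,0],
  [-0.015,0,0.006,0],
  [-0.02,0,0.007,0],
  [-0.025,0,0.007,0],
  [-0.025,0,0.007,0],
  [-0.025,0,0.007,0],
])

```text
clock: 18.6
position: [0.6336, -0.176, 0.0876]
ee_rot: [0.162, 3.137, 0.0]
force: [0.4, -0.7, 1.7]
width: 0.295
gripper_force: 3.0
```

```bash
python3 bt.py
```

```text
side 419
x from .50 step .01, rows z from top
[[ 0  0  0  0  0  0  0  0  0  0  0  0  1  0  0  0  0  0  0  0  0]
 [ 0  0  0  0  0  0  0  0  0  0  0  0  2  0  0  0  0  0  0  0  0]
 [ 0  0  0  0  0  0  0  0  0  0  0  0  0  0  0  0  0  0  0  0  0]
 [ 0  0  0  0  0  0  0  0  0  0  0  0  0  0  0  0  0  0  0  0 12]
 [ 0  0  0  0  0  0  0  0  0  0  0  1  2  0  0  0  0  0  0  0 18]
 [ 0  0  0  0  0  0  0  0  0  0  0  4 11  0  0  0  0  0  0  0 19]
 [ 0  0  0  0  0  0  0  0  0  0  0  0  0  0  0  0  0  0  0  0  6]
 [ 0  0  0  0  0  0  0  0  0  0  0  0  0  0  0  0  0  0  0  0  5]
 [ 0  0  0  0  0  0  0  0  0  0  0  0  0  0  0  0  0  0  0  0  0]
 [ 0  0  0  0  0  0  0  0  0  0  0  0  0  5  4  4  3  0  0  0  0]
 [ 0  0 29 16  0  0  0  0  0  0  0  0  1  8  8  5  5 11  0  0  0]
 [ 0  0  0  0  0  0  0  0  0  0  0  0  0  0  0  0  0  0  0  0  0]]
```

Emit:
jog_arm([
  [-0.003,0,0.001,0],
  [-0.005,0,0.002,0],
  [-0.005,0,0.003,0],
  [-0.005,0,0.003,0],
  [-0.005,0,0.003,0],
])

```text
clock: 19.27
position: [0.6386, -0.1765, 0.0848]
ee_rot: [0.161, 3.137, 0.0]
force: [0.8, 0.1, 4.0]
width: 0.293
gripper_force: 3.7
```

Emit:
jog_arm([
  [0,0,0,0],
  [0,0,0,0],
  [0,0,0,0],
  [0,0,-0.02,0],
  [0,0,-0.06,0],
  [0,0,-0.06,0],
  [0,0,-0.06,0],
], hand=0.055)

```text
clock: 20.15
position: [0.6382, -0.1764, 0.1443]
ee_rot: [-0.161, -3.137, -0.0]
force: [0.9, -0.7, -0.6]
width: 0.598
gripper_force: 0.0
```

```bash
python3 go.py .5559,-.3035,.0245,12.4;  python3 -c "
from m import *
for n in ['top','side']:
  im=grab(n,'b3'+n); rects(im,.026,.11,.53,.69,-.4,.3)"
```

```text
t 20.15 pos [ 0.6382 -0.1764  0.1443] w 54.9 gf 0.0 q7 1.8 F [ 0.9 -0.7 -0.6]
.5559,-.3035,.0245,12.4 [0.0687, -0.1349, 0.1198, -0.3192]
px [419. 193.] n 31 med [ 0.6562 -0.1757  0.0958] z95 0.099 rect c [ 659.5 -175.2] size [ 8.  23.2] ang 78.0
px [277. 201.] n 303 med [0.6339 0.1499 0.0716] z95 0.0986 rect c [639.4 151.7] size [38.7 37.7] ang 21.2
px [231. 202.] n 325 med [0.6301 0.2549 0.0706] z95 0.0976 rect c [635.3 258.6] size [38.4 38.1] ang 14.0
px [370. 203.] n 319 med [ 0.6324 -0.0645  0.071 ] z95 0.0984 rect c [637.1 -67.1] size [38.2 38.6] ang 85.0
px [320. 226.] n 292 med [0.5767 0.0492 0.0713] z95 0.0996 rect c [580.6  48.3] size [37.5 38.3] ang 82.7
px [335. 177.] n 373 med [0.6341 0.2485 0.0652] z95 0.0956 rect c [636.3 256.3] size [39.1 46.1] ang 22.5
px [348. 205.] n 404 med [0.6367 0.1418 0.0653] z95 0.0952 rect c [641.1 150.3] size [42.  43.1] ang 19.8
px [338. 239.] n 410 med [0.5789 0.0368 0.0671] z95 0.0958 rect c [581.7  45.3] size [41.7 38.9] ang 78.4
px [375. 271.] n 436 med [ 0.6334 -0.0786  0.0666] z95 0.0948 rect c [638.4 -69.1] size [40.  38.8] ang 86.0
px [397. 313.] n 316 med [ 0.6451 -0.1951  0.0559] z95 0.071 rect c [ 652.4 -181.6] size [38.9 38.8] ang 84.6
px [391. 364.] n 727 med [ 0.5959 -0.2984  0.0393] z95 0.0436 rect c [ 592.5 -295.7] size [93.2 39.8] ang 11.1
```

Emit:
jog_arm([
  [0.03,-0.06,0,-0.16],
  [0.068,-0.115,0,-0.319],
  [0.068,-0.134,0.04,-0.319],
  [0.068,-0.134,0.09,-0.319],
  [0.068,-0.134,0.12,-0.319],
  [0.068,-0.134,0.12,-0.319],
  [0.068,-0.134,0.12,-0.319],
  [0.068,-0.134,0.12,-0.319],
])

```text
clock: 21.25
position: [0.5581, -0.3033, 0.0263]
ee_rot: [-0.339, 3.121, -0.002]
force: [-0.4, -0.1, -0.2]
width: 0.599
gripper_force: 0.0
```

Emit:
jog_arm([
  [0,0,0,0],
  [0,0,0,0],
  [0,0,0,0],
  [0,0,0,0],
], hand=0.015, newtons=3)

```text
clock: 21.75
position: [0.5571, -0.3028, 0.0249]
ee_rot: [-0.339, 3.123, 0.0]
force: [-1.2, 0.6, 1.3]
width: 0.291
gripper_force: 3.0
```

Emit:
jog_arm([
  [0,0,-0.01,0],
  [0,0,-0.021,0],
  [-0.002,0,-0.03,0],
  [-0.005,0,-0.039,0],
  [-0.009,0,-0.046,0],
  [-0.014,0,-0.053,0],
  [-0.02,0,-0.058,0],
  [-0.026,0,-0.062,0],
  [-0.033,0,-0.065,0],
  [-0.04,0,-0.068,0],
  [-0.045,0,-0.069,0],
  [-0.05,0,-0.069,0],
  [-0.054,0,-0.068,0],
  [-0.054,0,-0.068,0],
  [-0.054,0,-0.068,0],
])

```text
clock: 23.62
position: [0.6096, -0.2914, 0.0926]
ee_rot: [0.338, -3.123, -0.0]
force: [-0.3, -0.6, -0.8]
width: 0.292
gripper_force: 3.0
```

```bash
python3 go.py; python3 bt.py;  python3 -c "
from m import *
for n in ['top','side']:
  im=grab(n,'b4'+n); rects(im,.026,.11,.53,.69,-.24,-.13)"
```

```text
t 23.62 pos [ 0.6096 -0.2914  0.0926] w 26.8 gf 2.9998842626810074 q7 2.26 F [-0.3 -0.6 -0.8]
side 286
x from .50 step .01, rows z from top
[[ 0  0  0  0  0  0  0  0  0  1  6  1  0  0  0  0  0  0  0  0  0]
 [ 0  0  0  0  0  0  0  0  0 11  4  1  0  0  0  0  0  0  0  0  0]
 [ 0  0  0  0  0  0  0  0  0 19  6  0  3  0  0  0  0  0  0  0  0]
 [ 0  0  0  0  0  0  0  0  0  8  3  0  0  0  0  0  0  0  0  0  0]
 [ 0  0  0  0  0  0  0  0  0  2  6  0  0  0  0  0  0  0  0  0  0]
 [ 0  0  0  0  0  0  0  0  0 13 44  7  1  1  0  0  0  0  0  0  0]
 [ 0  0  0  0  0  0  0  0  0  1  7  7  2  0  0  0  0  0  0  0  0]
 [ 0  0  0  0  0  0  0  0  0  0  3  9  8  0  0  0  0  0  0  0  0]
 [ 0  0  0  0  0  0  0  0  0  0  3  6  9  1  0  0  0  0  0  0  0]
 [ 0  0  0  0  0  0  0  0  0  0  0  5  8  6  0  0  0  0  0  0  0]
 [ 0  0 26 32  0  0  0  0  0  0  0  0  7  4  0  0  0  3  0  0  0]
 [ 0  0  0  0  0  0  0  0  0  0  0  0  0  0  0  0  0  0  0  0  0]]
px [418. 198.] n 343 med [ 0.6463 -0.1739  0.0699] z95 0.0983 rect c [ 651.4 -178.7] size [39.6 38.6] ang 0.1
```

Emit:
jog_arm([
  [0,0,0.003,0],
  [-0.004,0,0.005,0],
  [-0.008,0,0.005,0],
  [-0.012,0,0.006,0],
  [-0.016,0,0.006,0],
  [-0.02,0,0.007,0],
  [-0.02,0,0.008,0],
  [-0.02,0,0.008,0],
])

```text
clock: 24.78
position: [0.6295, -0.287, 0.0848]
ee_rot: [-0.339, 3.123, -0.0]
force: [1.7, -0.4, 3.3]
width: 0.293
gripper_force: 3.0
```

```bash
python3 bt.py
```

```text
side 437
x from .50 step .01, rows z from top
[[ 0  0  0  0  0  0  0  0  0  0  0  0  1  0  0  0  0  0  0  0  0]
 [ 0  0  0  0  0  0  0  0  0  0  0  4  5  1  0  0  0  0  0  0  0]
 [ 0  0  0  0  0  0  0  0  0  0  0 18  3  3  1  0  0  0  0  0  0]
 [ 0  0  0  0  0  0  0  0  0  0  0 17  7  0  2  0  0  0  0  0  0]
 [ 0  0  0  0  0  0  0  0  0  0  0 23 13  0  0  0  0  0  0  0  0]
 [ 0  0  0  0  0  0  0  0  0  0  0 48 25  0  0  0  0  0  0  0  0]
 [ 0  0  0  0  0  0  0  0  0  0  0 24  9  9  2  0  0  0  0  0  0]
 [ 0  0  0  0  0  0  0  0  0  0  0 22  9  8  6  0  0  0  0  0  0]
 [ 0  0  0  0  0  0  0  0  0  0  0 21  9  9  8  1  0  0  0  0  0]
 [ 0  0  0  0  0  0  0  0  0  0  0 15 10  7  8  3  0  0  0  0  0]
 [ 0  0 24 30  0  0  0  0  0  0  0 13  6  4  4  5  0  0  0  0  0]
 [ 0  0  0  0  0  0  0  0  0  0  0  0  0  0  0  0  0  0  0  0  0]]
```

Emit:
jog_arm([
  [0,0,0,0],
  [0,0,0,0],
  [0,0,0,0],
  [0,0,-0.02,0],
  [0,0,-0.07,0],
  [0,0,-0.115,0],
  [0,0,-0.115,0],
  [0,0,-0.115,0],
], hand=0.06)

```text
clock: 25.82
position: [0.6292, -0.2869, 0.2004]
ee_rot: [-0.339, 3.123, -0.0]
force: [-1.0, 0.3, -0.6]
width: 0.657
gripper_force: 0.0
```

```bash
python3 go.py .50,-.14,.2,-17;  python3 -c "
from m import *
for n in ['top','side']:
  im=grab(n,'b5'+n); rects(im,.026,.11,.53,.69,-.4,.3); rects(im,.013,.04,.36,.47,-.28,0)"
```

```text
t 25.82 pos [ 0.6292 -0.2869  0.2004] w 60.3 gf 0.0 q7 2.23 F [-1.   0.3 -0.6]
.50,-.14,.2,-17 [0.0947, 0.1712, 0.0003, 0.5128]
px [418. 198.] n 343 med [ 0.646  -0.1737  0.0705] z95 0.0983 rect c [ 651.8 -179. ] size [39. 40.] ang 88.0
px [277. 201.] n 303 med [0.634  0.1499 0.0711] z95 0.0986 rect c [639.1 151.4] size [38.9 37.8] ang 20.8
px [231. 202.] n 325 med [0.6301 0.2548 0.0706] z95 0.0975 rect c [635.4 258.5] size [39.  38.5] ang 14.0
px [370. 203.] n 323 med [ 0.6324 -0.0645  0.0708] z95 0.0989 rect c [637.7 -67.4] size [38.5 39.3] ang 85.3
px [320. 226.] n 291 med [0.5767 0.0488 0.0714] z95 0.0986 rect c [581.   48.2] size [37.5 39.3] ang 82.9
px [366. 293.] n 442 med [ 0.4291 -0.0633  0.0341] z95 0.0384 rect c [428.9 -62.8] size [60.7 42. ] ang 68.6
px [435. 294.] n 455 med [ 0.4295 -0.223   0.0262] z95 0.0314 rect c [ 429.7 -223.8] size [61.4 39.9] ang 72.1
px [400. 299.] n 424 med [ 0.4162 -0.1434  0.0183] z95 0.0236 rect c [ 416.3 -143.5] size [60.5 40. ] ang 73.9
px [335. 177.] n 363 med [0.6336 0.2475 0.0645] z95 0.0954 rect c [636.8 257.9] size [40.3 41.6] ang 15.5
[... 172 characters left out ...]
 [581.5  46. ] size [38.7 39. ] ang 77.6
px [373. 272.] n 330 med [ 0.6287 -0.0791  0.0578] z95 0.0958 rect c [638.5 -68.8] size [41.2 38.7] ang 85.8
px [397. 311.] n 375 med [ 0.6428 -0.1926  0.0613] z95 0.0924 rect c [ 653.  -179.7] size [42.2 39.3] ang 85.7
px [409. 352.] n 558 med [ 0.6313 -0.2957  0.0673] z95 0.096 rect c [ 636.4 -287.8] size [39.5 39.6] ang 11.6
px [289. 296.] n 471 med [ 0.43   -0.0691  0.0327] z95 0.037 rect c [430.7 -63.3] size [67.1 40.6] ang 69.0
px [292. 329.] n 418 med [ 0.4174 -0.1447  0.0176] z95 0.0212 rect c [ 417.5 -144.4] size [64.1 40.1] ang 73.5
px [307. 357.] n 514 med [ 0.4303 -0.2274  0.0254] z95 0.0291 rect c [ 431.3 -223.3] size [65.7 40.1] ang 70.7
```

All four bottles stand (tops at 96 mm, square footprints), and the neighbours and blocks have not moved. Next, one wrist view covering tray and blocks.

```bash
python3 go.py .52,-.0,.23,0
```

```text
t 25.93 pos [ 0.6287 -0.2866  0.1988] w 60.0 gf 0.0 q7 2.23 F [-0.7 -0.3 -0. ]
.52,-.0,.23,0 [0.0448, 0.3033, -0.0308, 0.2161]
```

Emit:
jog_arm([
  [0.045,0.303,-0.031,0.216],
  [0.045,0.303,-0.031,0.216],
  [0.045,0.303,-0.031,0.216],
  [0.045,0.303,-0.031,0.216],
  [0.045,0.303,-0.031,0.216],
  [0.045,0.303,-0.031,0.216],
  [0.045,0.303,-0.031,0.216],
  [0.045,0.303,-0.031,0.216],
  [0.045,0.303,-0.031,0.216],
  [0.045,0.303,-0.031,0.216],
])

```text
clock: 27.18
position: [0.5205, -0.0014, 0.2305]
ee_rot: [-0.002, -3.141, 0.0]
force: [-0.4, 0.2, -0.1]
width: 0.654
gripper_force: 0.0
```

```bash
python3 go.py;  python3 -c "
from m import *
im=grab('wrist','w2'); print(pos(im)); rects(im,.013,.045,.36,.48,-.28,0); rects(im,.009,.018,.34,.5,.0,.3)"
```

```text
t 27.18 pos [ 0.5205 -0.0014  0.2305] w 60.0 gf 0.0 q7 1.53 F [-0.4  0.2 -0.1]
[ 0.45323413 -0.00177164  0.37769111]
px [170. 100.] n 2995 med [ 0.4161 -0.1413  0.019 ] z95 0.0203 rect c [ 416.5 -142.1] size [61.  40.1] ang 73.8
px [254. 114.] n 3204 med [ 0.4296 -0.0609  0.0351] z95 0.0364 rect c [429.7 -61.7] size [60.4 40.1] ang 69.6
px [ 83. 115.] n 3357 med [ 0.4298 -0.2189  0.0269] z95 0.0283 rect c [ 429.9 -222.2] size [61.5 40.2] ang 71.9
px [492. 108.] n 15934 med [0.4186 0.1625 0.0142] z95 0.0157 rect c [425.6 159.5] size [ 85.3 250.9] ang 4.3
```

View pics/w2.png

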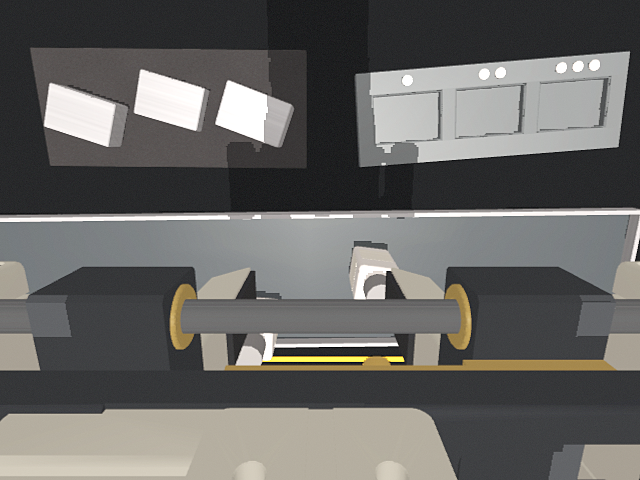

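The view shows the tray with one, two and three pips at (407,80), (492,73) and (578,66), and the white blocks at (254,112) thick, (170,100) thin and (84,114) middle. Next I'll refine the pocket and block centres on their own planes.

```bash
cat > fine.py <<'E'
from m import *
def fine(im,names=('thin','middle','thick'),tray=True,K=3):
    w=cloud(im); Z=w[...,2]
    def plane_rect(cnt,h):
        P=np.array([onplane(im,u,v,h)[:2]*1000 for u,v in cnt.reshape(-1,2)],np.float32)
        r=cv2.minAreaRect(P); return r
    for nm,h in (('thin',.019),('middle',.027),('thick',.035)):
        if nm not in names: continue
        m=((abs(Z-h)<.0025)&(w[...,0]>.34)&(w[...,0]<.5)&(w[...,1]<.02)&(w[...,1]>-.3)).astype(np.uint8)
        m=cv2.morphologyEx(m,cv2.MORPH_OPEN,np.ones((7,7)))
        cs,_=cv2.findContours(m,cv2.RETR_EXTERNAL,cv2.CHAIN_APPROX_NONE)
        for c in cs:
            if cv2.contourArea(c)>800: r=plane_rect(c,h); print(nm,np.round(r[0],1),np.round(r[1],1),round(r[2],1))
    if tray:
        m=((Z>.0115)&(Z<.0175)&(w[...,0]>.34)&(w[...,0]<.5)&(w[...,1]>.0)&(w[...,1]<.32)).astype(np.uint8)
        cs,hi=cv2.findContours(m,cv2.RETR_CCOMP,cv2.CHAIN_APPROX_NONE)
        for c,h in zip(cs,hi[0]):
            if cv2.contourArea(c)>500: r=plane_rect(c,.014); print('tray' if h[3]<0 else 'pocket',np.round(r[0],1),np.round(r[1],1),round(r[2],1))
if __name__=='__main__':
    import sys; fine(load(sys.argv[1]))
E
python3 fine.py w2; python3 go.py .4165,-.1425,.09
```

```text
thin [ 416.6 -141.5] [60.3 39.8] 73.9
middle [ 429.9 -221.5] [60.4 39.9] 71.8
thick [429.8 -61.4] [59.8 39.8] 69.7
tray [425.7 159.2] [ 85.1 250.5] 4.3
pocket [431.6  81. ] [44.8 64.6] 4.6
pocket [425.5 158.9] [45.4 65.6] 4.7
pocket [419.7 236.4] [45. 65.] 4.5
t 27.23 pos [ 0.5205 -0.0012  0.2306] w 60.2 gf 0.0 q7 1.53 F [ 0.  -0.8  0.7]
.4165,-.1425,.09 [0.1039, -0.1413, 0.1406, 0.0]
```

Emit:
jog_arm([
  [0.104,-0.14,0,1.852],
  [0.104,-0.14,0,1.852],
  [0.104,-0.14,0,1.852],
  [0.104,-0.14,0,1.852],
  [0.104,-0.14,0,1.852],
  [0.104,-0.14,0.05,1.852],
  [0.104,-0.14,0.1,1.852],
  [0.104,-0.14,0.14,1.852],
  [0.104,-0.14,0.14,1.852],
  [0.104,-0.14,0.14,1.852],
  [0.104,-0.14,0.14,1.852],
  [0.104,-0.14,0.14,1.852],
  [0.104,-0.14,0.14,1.852],
  [0.104,-0.14,0.14,1.852],
])

```text
clock: 28.98
position: [0.4165, -0.1408, 0.0909]
ee_rot: [2.51, 1.889, 0.001]
force: [-0.4, -0.9, -0.3]
width: 0.655
gripper_force: 0.0
```

```bash
python3 go.py .4166,-.1415,.023,73.9;  python3 -c "
from m import *
im=grab('wrist','w3'); print(pos(im))
im=grab('top','t3'); rects(im,.013,.045,.36,.48,-.28,0)"
```

```text
t 28.98 pos [ 0.4165 -0.1408  0.0909] w 60.1 gf 0.0 q7 0.27 F [-0.4 -0.9 -0.3]
.4166,-.1415,.023,73.9 [-0.0007, 0.0003, 0.0679, 0.0008]
[ 0.4343553  -0.07705285  0.23800899]
px [366. 293.] n 456 med [ 0.4297 -0.0625  0.0341] z95 0.0397 rect c [429.6 -63.2] size [60.8 40.1] ang 70.2
px [391. 296.] n 114 med [ 0.4216 -0.122   0.0191] z95 0.0228 rect c [ 422.3 -122.1] size [16.8 39.6] ang 73.1
```

View pics/w3.png

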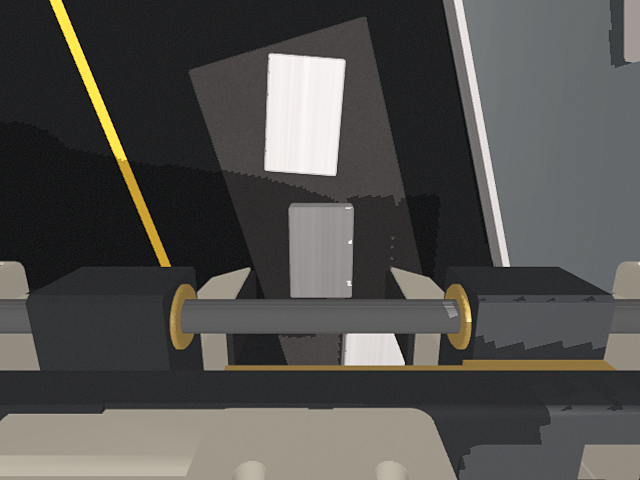

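The thin block (321,250) is centred and square between the fingers, with the thick one beyond at (305,115). I'll descend, grip and lift.

Emit:
jog_arm([
  [-0.001,0,0.03,0],
  [-0.001,0,0.06,0],
  [-0.001,0,0.068,0],
  [-0.001,0,0.068,0],
  [-0.001,0,0.068,0],
])

```text
clock: 29.7
position: [0.4168, -0.1418, 0.0235]
ee_rot: [2.51, 1.888, 0.001]
force: [-0.3, 0.0, 0.7]
width: 0.656
gripper_force: 0.0
```

Emit:
jog_arm([
  [0,0,0,0],
  [0,0,0,0],
  [0,0,0,0],
  [0,0,0,0],
], hand=0.03, newtons=25)

```text
clock: 30.2
position: [0.4164, -0.1416, 0.0231]
ee_rot: [2.511, 1.888, 0.001]
force: [-1.1, 0.9, 6.3]
width: 0.433
gripper_force: 25.0
```

Emit:
jog_arm([
  [0,0,-0.03,0],
  [0,0,-0.06,0],
  [0,0,-0.06,0],
  [0,0,-0.06,0],
])

```text
clock: 30.7
position: [0.4159, -0.1413, 0.0823]
ee_rot: [-2.51, -1.889, 0.0]
force: [0.4, 0.5, -1.2]
width: 0.429
gripper_force: 25.0
```

```bash
python3 go.py .4317,.0814,.083,94.4 .4317,.0814,.028,94.4
```

```text
t 30.7 pos [ 0.4159 -0.1413  0.0823] w 39.4 gf 24.999749064445496 q7 0.29 F [ 0.4  0.5 -1.2]
.4317,.0814,.083,94.4 [0.2184, -0.0465, -0.0007, -0.3574]
.4317,.0814,.028,94.4 [0.2184, -0.0465, 0.0543, -0.3574]
```

Emit:
jog_arm([
  [0.218,-0.046,0,-0.357],
  [0.218,-0.046,0,-0.357],
  [0.218,-0.046,0,-0.357],
  [0.218,-0.046,0,-0.357],
  [0.218,-0.046,0.01,-0.357],
  [0.218,-0.046,0.03,-0.357],
  [0.218,-0.046,0.035,-0.357],
  [0.218,-0.046,0.035,-0.357],
  [0.218,-0.046,0.035,-0.357],
])

```text
clock: 31.82
position: [0.4327, 0.0801, 0.048]
ee_rot: [2.136, 2.303, 0.0]
force: [1.0, 0.6, -0.6]
width: 0.431
gripper_force: 25.0
```

```bash
python3 go.py .4317,.0814,.029,94.4; python3 -c "
from h import *
im=grab('wrist','w4'); c=im['color'][100:340,200:440,::-1]; cv2.imwrite('pics/w4c.png',cv2.resize(c,None,fx=2.5,fy=2.5))
w=cloud(im)
m=(w[...,2]>.04)&(w[...,2]<.07)&(abs(w[...,0]-.4317)<.05)&(abs(w[...,1]-.08)<.05)
P=w[m]; 
for s in np.arange(.035,.075,.005): q=P[abs(P[:,2]-s)<.0025]; print(s,len(q), q.min(0).round(4) if len(q) else '', q.max(0).round(4) if len(q) else '')
"
```

```text
t 31.82 pos [0.4327 0.0801 0.048 ] w 39.6 gf 24.999832212924957 q7 0.11 F [ 1.   0.6 -0.6]
.4317,.0814,.029,94.4 [0.0014, -0.0009, 0.019, -0.0018]
0.035 0  
0.04 265 [0.4038 0.0498 0.04  ] [0.4594 0.1104 0.0425]
0.045 8105 [0.3989 0.048  0.0425] [0.4645 0.1104 0.0475]
0.049999999999999996 386 [0.396  0.0793 0.0475] [0.4671 0.0938 0.0525]
0.05499999999999999 382 [0.3968 0.0824 0.0525] [0.4666 0.0935 0.0575]
0.05999999999999999 387 [0.3976 0.0692 0.0575] [0.4654 0.0937 0.0625]
0.06499999999999999 393 [0.3989 0.069  0.0625] [0.4643 0.0935 0.0675]
0.06999999999999998 182 [0.4002 0.0692 0.0675] [0.4629 0.0935 0.07  ]
```

View pics/w4c.png

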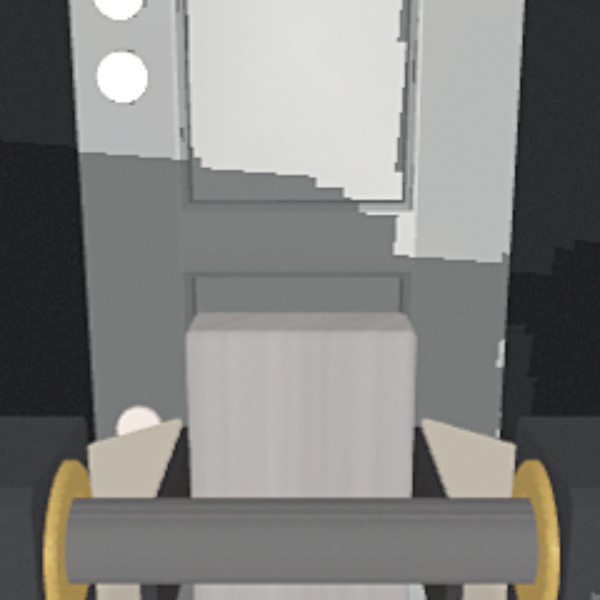

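The block (top face at (300,410) in the crop) hangs square over the one-pip pocket. I'll apply the 1.4/0.9 mm correction and lower it.

Emit:
jog_arm([
  [0.0014,-0.001,0.006,0],
  [0.0014,-0.001,0.011,0],
  [0.0014,-0.001,0.011,0],
  [0.0014,-0.001,0.011,0],
  [0.0014,-0.001,0.014,0],
  [0.0014,-0.001,0.016,0],
  [0.0014,-0.001,0.018,0],
  [0.0014,-0.001,0.018,0],
  [0.0014,-0.001,0.018,0],
])

```text
clock: 33.0
position: [0.4314, 0.0819, 0.0297]
ee_rot: [-2.136, -2.304, -0.0]
force: [-1.2, -1.1, -1.2]
width: 0.433
gripper_force: 25.0
```

Emit:
jog_arm([
  [0,0,0.002,0],
  [0,0,0.003,0],
  [0,0,0.003,0],
  [0,0,0.003,0],
])

```text
clock: 33.5
position: [0.4313, 0.0819, 0.0267]
ee_rot: [-2.135, -2.304, 0.0]
force: [-0.6, -0.0, -0.9]
width: 0.433
gripper_force: 25.0
```

Emit:
jog_arm([
  [0,0,0,0],
  [0,0,0,0],
  [0,0,0,0],
  [0,0,-0.03,0],
  [0,0,-0.07,0],
  [0,0,-0.12,0],
  [0,0,-0.17,0],
  [0,0,-0.17,0],
  [0,0,-0.17,0],
], hand=0.06)

```text
clock: 34.62
position: [0.4309, 0.082, 0.1964]
ee_rot: [-2.135, -2.304, -0.0]
force: [0.7, -0.1, -0.5]
width: 0.656
gripper_force: 0.0
```

```bash
cat > seat.py <<'E'
from fine import *
import sys
im=grab('wrist',sys.argv[1]); w=cloud(im)
m=(w[...,2]>.016)&(w[...,2]<.045)&(w[...,0]>.38)&(w[...,0]<.48)&(w[...,1]>.03)&(w[...,1]<.29)
n,l,s,c=cv2.connectedComponentsWithStats(m.astype(np.uint8))
for i in range(1,n):
    if s[i,4]<300: continue
    P=w[l==i]; t=np.median(P[:,2]); P=P[abs(P[:,2]-t)<.003]
    A=np.c_[P[:,:2],np.ones(len(P))]; k=np.linalg.lstsq(A,P[:,2],rcond=None)[0]
    r=cv2.minAreaRect((P[:,:2]*1000).astype(np.float32)); print('seated? top',t.round(4),'tilt',k[:2].round(3),np.round(r[0],1),np.round(r[1],1),round(r[2],1))
fine(im)
E
python3 go.py; python3 seat.py w5; python3 -c "
from m import *
im=grab('top','t4'); rects(im,.013,.045,.36,.48,-.28,0)"
```

```text
t 34.62 pos [0.4309 0.082  0.1964] w 60.2 gf 0.0 q7 -0.09 F [ 0.7 -0.1 -0.5]
seated? top 0.0221 tilt [-0.    -0.002] [431.3  81.2] [39.9 59.2] 4.0
thick [437.6 -44. ] [37.3 31. ] 4.4
tray [426.8 146.3] [ 85.  223.9] 4.3
pocket [431.6  81.4] [44.9 65.7] 4.4
pocket [425.8 158.5] [45.1 64.2] 4.4
px [366. 293.] n 454 med [ 0.4297 -0.0617  0.0345] z95 0.0398 rect c [429.6 -63.3] size [60.7 40. ] ang 69.3
px [435. 294.] n 457 med [ 0.4295 -0.2233  0.0268] z95 0.0318 rect c [ 429.8 -223.7] size [61.7 40.4] ang 71.9
```

The thin block is seated: top at 22.1 mm, flat and centred. The middle block has not moved, so it is next.

```bash
python3 go.py .4299,-.2215,.09,71.8
```

```text
t 34.73 pos [0.4304 0.0817 0.1956] w 60.1 gf 0.0 q7 -0.09 F [ 0.2 -0.8 -0.2]
.4299,-.2215,.09,71.8 [-0.3022, -0.0233, 0.1059, 0.3936]
```

Emit:
jog_arm([
  [-0.302,-0.023,0,0.394],
  [-0.302,-0.023,0,0.394],
  [-0.302,-0.023,0,0.394],
  [-0.302,-0.023,0.02,0.394],
  [-0.302,-0.023,0.06,0.394],
  [-0.302,-0.023,0.106,0.394],
  [-0.302,-0.023,0.106,0.394],
  [-0.302,-0.023,0.106,0.394],
  [-0.302,-0.023,0.106,0.394],
])

```text
clock: 35.85
position: [0.4325, -0.2206, 0.0923]
ee_rot: [2.543, 1.842, 0.003]
force: [-1.0, -0.0, -0.1]
width: 0.653
gripper_force: 0.0
```

```bash
python3 go.py .4299,-.2215,.0245,71.8; python3 -c "
from m import *
im=grab('wrist','w6'); w=cloud(im); m=(abs(w[...,2]-.027)<.002)&(abs(w[...,0]-.43)<.05)&(abs(w[...,1]+.22)<.06)
P=w[m]; n=np.array([np.cos(np.radians(-18.2)),np.sin(np.radians(-18.2))]); a=np.array([-n[1],n[0]])
print(m.sum(), 'across',np.percentile((P[:,:2]-[.4299,-.2215])@n,[1,99]).round(4),'along max',np.percentile((P[:,:2]-[.4299,-.2215])@a,[1,99]).round(4))"
```

```text
t 35.85 pos [ 0.4325 -0.2206  0.0923] w 60.0 gf 0.0 q7 0.48 F [-1.  -0.  -0.1]
.4299,-.2215,.0245,71.8 [-0.0017, -0.0023, 0.0678, 0.001]
5728 across [-0.0191  0.0198] along max [-0.0269  0.0281]
```

Emit:
jog_arm([
  [0,0,0.03,0],
  [0,0,0.06,0],
  [0,0,0.066,0],
  [0,0,0.066,0],
  [0,0,0.066,0],
])

```text
clock: 36.52
position: [0.4322, -0.2212, 0.0259]
ee_rot: [2.544, 1.841, 0.002]
force: [0.2, 0.6, -0.1]
width: 0.653
gripper_force: 0.0
```

Emit:
jog_arm([
  [0,0,0,0],
  [0,0,0,0],
  [0,0,0,0],
  [0,0,0,0],
], hand=0.03, newtons=25)

```text
clock: 37.02
position: [0.4314, -0.221, 0.025]
ee_rot: [-2.545, -1.842, -0.001]
force: [-1.9, 1.0, 6.0]
width: 0.431
gripper_force: 25.0
```

Emit:
jog_arm([
  [0,0,-0.03,0],
  [0,0,-0.07,0],
  [0,0,-0.07,0],
  [0,0,-0.07,0],
])

```text
clock: 37.52
position: [0.4311, -0.2206, 0.0943]
ee_rot: [-2.544, -1.842, -0.0]
force: [-0.9, -0.7, -1.9]
width: 0.435
gripper_force: 25.0
```

```bash
python3 go.py .4257,.159,.095,94.4
```

```text
t 37.52 pos [ 0.4311 -0.2206  0.0943] w 39.9 gf 24.999720454216003 q7 0.49 F [-0.9 -0.7 -1.9]
.4257,.159,.095,94.4 [0.3589, -0.1237, -0.0006, -0.3945]
```

Emit:
jog_arm([
  [0.359,-0.124,0,-0.394],
  [0.359,-0.124,0,-0.394],
  [0.359,-0.124,0,-0.394],
  [0.359,-0.124,0,-0.394],
  [0.359,-0.124,0,-0.394],
  [0.359,-0.124,0,-0.394],
  [0.359,-0.124,0.02,-0.394],
  [0.359,-0.124,0.043,-0.394],
  [0.359,-0.124,0.043,-0.394],
  [0.359,-0.124,0.043,-0.394],
  [0.359,-0.124,0.043,-0.394],
])

```text
clock: 38.9
position: [0.4262, 0.1586, 0.0523]
ee_rot: [2.136, 2.303, 0.001]
force: [0.1, 0.6, -2.6]
width: 0.434
gripper_force: 25.0
```

```bash
cat > held.py <<'E'
import sys
from h import *
from go import delta
# held block: top face extent in tray axes about pocket k; args tag, thickness(mm), pocket x,y
tag,th,px,py=sys.argv[1],*map(float,sys.argv[2:5])
im=grab('wrist',tag); o=arm.observe(); w=cloud(im); p=o['position']; ht=p[2]-.0205+th/1000
t=np.radians(4.4); ex=np.array([np.cos(t),np.sin(t)]); ey=np.array([-np.sin(t),np.cos(t)])
m=(abs(w[...,2]-ht)<.004)&(abs(w[...,0]-px)<.06)&(abs(w[...,1]-py)<.06); P=w[m]
z=np.median(P[:,2]); P=P[abs(P[:,2]-z)<.002]; q=P[:,:2]-[px,py]; a=q@ex;b=q@ey
b1=np.percentile(b,99.5); far=P[b>b1-.004]
print('clock',o['clock'],'pos',p.round(4),'top z',z.round(4),'base',(z-th/1000).round(4)); print('along max edge',b1.round(4),'-> centre off',(b1-.03).round(4),'| min',np.percentile(b,.5).round(4))
s=b>np.percentile(b,50); print('across',np.percentile(a[(b>.012)&(abs(a)<.023)],[1,99]).round(4),'TCP off',((p[:2]-[px,py])@ex).round(4),((p[:2]-[px,py])@ey).round(4)); print('delta TCP->pocket',delta(px,py,p[2],94.4,o=o).tolist())
E
python3 held.py w7 24 .4257 .159
```

```text
clock 38.95 pos [0.4263 0.1587 0.0523] top z 0.0544 base 0.0304
along max edge 0.0272 -> centre off -0.0028 | min -0.032
across [-0.0192  0.0196] TCP off 0.0005 -0.0003
delta TCP->pocket [0.0003, -0.0005, -0.0, -0.0015]
```

The block sits about 2.5 mm short along the tray, so I'll correct that and lower.

Emit:
jog_arm([
  [0.0025,-0.0005,0.007,0],
  [0.0025,-0.0005,0.013,0],
  [0.0025,-0.0005,0.013,0],
  [0.0025,-0.0005,0.013,0],
  [0.0025,-0.0005,0.016,0],
  [0.0025,-0.0005,0.018,0],
  [0.0025,-0.0005,0.02,0],
  [0.0025,-0.0005,0.02,0],
  [0.0025,-0.0005,0.02,0],
])

```text
clock: 40.08
position: [0.4252, 0.1612, 0.0317]
ee_rot: [2.135, 2.304, 0.0]
force: [0.2, 0.6, -1.6]
width: 0.432
gripper_force: 25.0
```

Emit:
jog_arm([
  [0,0,0.002,0],
  [0,0,0.003,0],
  [0,0,0.0035,0],
  [0,0,0.0035,0],
])

```text
clock: 40.58
position: [0.4251, 0.1612, 0.0282]
ee_rot: [-2.136, -2.304, -0.0]
force: [0.3, 0.2, -1.2]
width: 0.432
gripper_force: 25.0
```

Emit:
jog_arm([
  [0,0,0,0],
  [0,0,0,0],
  [0,0,0,0],
  [0,0,-0.03,0],
  [0,0,-0.07,0],
  [0,0,-0.12,0],
  [0,0,-0.17,0],
  [0,0,-0.17,0],
  [0,0,-0.17,0],
], hand=0.06)

```text
clock: 41.7
position: [0.4247, 0.1613, 0.1979]
ee_rot: [-2.135, -2.304, -0.0]
force: [-0.7, -0.4, -1.2]
width: 0.653
gripper_force: 0.0
```

```bash
python3 seat.py w8; python3 -c "
from m import *
im=grab('top','t5'); rects(im,.013,.045,.36,.48,-.28,0)"; python3 go.py .4298,-.0614,.1,69.7
```

```text
seated? top 0.0301 tilt [ 0.001 -0.001] [425.1 159. ] [39.9 60. ] 4.6
seated? top 0.0221 tilt [ 0.003 -0.011] [430.2  96.9] [39.8 28.9] 5.1
tray [424.2 181.5] [ 85.  204.5] 4.3
pocket [426.2 157.6] [45.4 68.2] 4.4
pocket [419.8 236.3] [44.9 64.7] 4.2
px [367. 293.] n 454 med [ 0.429  -0.0632  0.0342] z95 0.0393 rect c [429.8 -63.2] size [60.  40.3] ang 69.4
t 41.8 pos [0.4243 0.1609 0.1971] w 59.7 gf 0.0 q7 -0.2 F [-0.   0.7 -0. ]
.4298,-.0614,.1,69.7 [-0.222, -0.0112, 0.0974, 0.4303]
```

The middle block is seated (top at 30.1 mm, centred, flat). The thick one has not moved; I'll fetch it.

Emit:
jog_arm([
  [-0.222,-0.011,0,0.43],
  [-0.222,-0.011,0,0.43],
  [-0.222,-0.011,0.02,0.43],
  [-0.222,-0.011,0.06,0.43],
  [-0.222,-0.011,0.097,0.43],
  [-0.222,-0.011,0.097,0.43],
  [-0.222,-0.011,0.097,0.43],
  [-0.222,-0.011,0.097,0.43],
])

```text
clock: 42.8
position: [0.4319, -0.0604, 0.1023]
ee_rot: [2.576, 1.797, 0.003]
force: [-0.0, -0.3, -1.0]
width: 0.651
gripper_force: 0.0
```

```bash
python3 -c "
from m import *
im=grab('wrist','w9'); w=cloud(im); m=(abs(w[...,2]-.035)<.002)&(abs(w[...,0]-.43)<.05)&(abs(w[...,1]+.06)<.06)
P=w[m]; n=np.array([np.cos(np.radians(-20.3)),np.sin(np.radians(-20.3))]); a=np.array([-n[1],n[0]])
q=P[:,:2]-[.4298,-.0614]
print(m.sum(), 'across',np.percentile(q@n,[1,99]).round(4),'along',np.percentile(q@a,[1,99]).round(4))"; python3 go.py .4298,-.0614,.027,69.7
```

```text
5791 across [-0.0193  0.0196] along [-0.0281  0.0289]
t 42.85 pos [ 0.4319 -0.0604  0.1023] w 60.0 gf 0.0 q7 0.13 F [-0.6 -0.6  0.8]
.4298,-.0614,.027,69.7 [-0.0017, -0.0017, 0.0753, 0.0015]
```

Emit:
jog_arm([
  [-0.0005,-0.0005,0.03,0],
  [-0.0005,-0.0005,0.06,0],
  [-0.0005,-0.0005,0.074,0],
  [-0.0005,-0.0005,0.074,0],
  [-0.0005,-0.0005,0.074,0],
])

```text
clock: 43.48
position: [0.431, -0.0613, 0.0281]
ee_rot: [2.577, 1.795, 0.002]
force: [-0.0, -0.5, 0.1]
width: 0.656
gripper_force: 0.0
```

Emit:
jog_arm([
  [0,0,0,0],
  [0,0,0,0],
  [0,0,0,0],
  [0,0,0,0],
], hand=0.03, newtons=25)

```text
clock: 43.98
position: [0.4305, -0.0611, 0.0276]
ee_rot: [-2.578, -1.796, -0.001]
force: [-2.2, 1.6, 7.7]
width: 0.433
gripper_force: 25.0
```

Emit:
jog_arm([
  [0,0,-0.03,0],
  [0,0,-0.08,0],
  [0,0,-0.08,0],
  [0,0,-0.08,0],
])

```text
clock: 44.48
position: [0.43, -0.0607, 0.1068]
ee_rot: [-2.577, -1.796, -0.0]
force: [0.2, 0.1, -2.7]
width: 0.433
gripper_force: 25.0
```

```bash
python3 go.py .4197,.2365,.106,94.4
```

```text
t 44.48 pos [ 0.43   -0.0607  0.1068] w 39.7 gf 24.999670386314392 q7 0.13 F [ 0.2  0.1 -2.7]
.4197,.2365,.106,94.4 [0.2753, -0.1125, 0.001, -0.4301]
```

Emit:
jog_arm([
  [0.275,-0.112,0,-0.43],
  [0.275,-0.112,0,-0.43],
  [0.275,-0.112,0,-0.43],
  [0.275,-0.112,0,-0.43],
  [0.275,-0.112,0,-0.43],
  [0.275,-0.112,0,-0.43],
  [0.275,-0.112,0.025,-0.43],
  [0.275,-0.112,0.05,-0.43],
  [0.275,-0.112,0.05,-0.43],
  [0.275,-0.112,0.05,-0.43],
  [0.275,-0.112,0.05,-0.43],
])

```text
clock: 45.85
position: [0.4212, 0.2355, 0.0579]
ee_rot: [2.136, 2.304, 0.002]
force: [-0.1, 0.1, -1.5]
width: 0.429
gripper_force: 25.0
```

```bash
sed -i 's/\.0205/.0246/' held.py; python3 held.py w10 32 .4197 .2365
```

```text
clock 45.9 pos [0.4211 0.2357 0.0579] top z 0.0654 base 0.0334
along max edge 0.0277 -> centre off -0.0023 | min -0.0291
across [-0.0184  0.0203] TCP off 0.0013 -0.0009
delta TCP->pocket [0.0009, -0.0013, -0.0, -0.0011]
```

Emit:
jog_arm([
  [0.0018,-0.001,0.008,0],
  [0.0018,-0.001,0.015,0],
  [0.0018,-0.001,0.015,0],
  [0.0018,-0.001,0.015,0],
  [0.0018,-0.001,0.018,0],
  [0.0018,-0.001,0.02,0],
  [0.0018,-0.001,0.022,0],
  [0.0018,-0.001,0.022,0],
  [0.0018,-0.001,0.022,0],
])

```text
clock: 47.02
position: [0.4196, 0.2372, 0.0352]
ee_rot: [2.136, 2.304, 0.0]
force: [-0.2, -0.6, -2.1]
width: 0.434
gripper_force: 25.0
```

Emit:
jog_arm([
  [0,0,0.002,0],
  [0,0,0.003,0],
  [0,0,0.004,0],
  [0,0,0.004,0],
])

```text
clock: 47.52
position: [0.4195, 0.2372, 0.0312]
ee_rot: [-2.136, -2.304, 0.0]
force: [-0.4, -0.3, -1.9]
width: 0.436
gripper_force: 25.0
```

Emit:
jog_arm([
  [0,0,0,0],
  [0,0,0,0],
  [0,0,0,0],
  [0,0,-0.03,0],
  [0,0,-0.07,0],
  [0,0,-0.12,0],
  [0,0,-0.16,0],
  [0,0,-0.16,0],
  [0,0,-0.16,0],
], hand=0.06)

```text
clock: 48.65
position: [0.419, 0.2373, 0.1908]
ee_rot: [-2.135, -2.304, 0.0]
force: [-0.5, 0.9, -0.2]
width: 0.654
gripper_force: 0.0
```

```bash
python3 seat.py w11; python3 go.py
python3 - <<'E'
from m import *
im=load('w11'); w=cloud(im); im2=load('t5'); w2=cloud(im2)
for n,W in (('wrist',w),('top',w2)):
    m=(W[...,2]>.066)&(W[...,2]<.12)&(abs(W[...,0]-.40)<.08)&(abs(W[...,1]-.354)<.05); P=W[m]; print(n,m.sum(), np.median(P,0).round(4) if len(P) else '', P.min(0).round(4) if len(P) else '', P.max(0).round(4) if len(P) else '')
c=im['color'][:,:,::-1]; cv2.imwrite('pics/w11s.png',c)
E
```

```text
seated? top 0.0381 tilt [0.003 0.001] [419.5 235.9] [40.  60.2] 4.5
seated? top 0.03 tilt [ 0.004 -0.019] [423.5 177.1] [39.4 24.3] 4.5
seated? top 0.0219 tilt [ 0.003 -0.026] [430.1 100.7] [39.5 21.4] 4.0
tray [430.2 103. ] [85.  34.7] 4.4
tray [421.2 220.8] [ 85.  124.8] 4.3
pocket [419.9 233.4] [45.2 71.5] 4.5
t 48.7 pos [0.4188 0.237  0.1904] w 59.7 gf 0.0 q7 -0.27 F [-0.9 -0.3  0. ]
wrist 1498 [0.3922 0.3525 0.0953] [0.3787 0.3411 0.0661] [0.4056 0.3664 0.1006]
top 108 [0.3916 0.3515 0.0936] [0.38   0.3397 0.0691] [0.4048 0.3646 0.1065]
```

View pics/w11s.png

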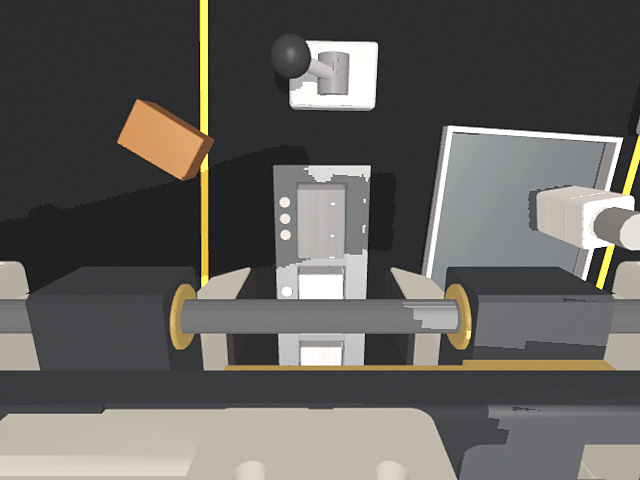

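The thick block is seated (top at 38.1 mm). The grey start lever's ball is at (291,56) in the picture, which the wrist and top cameras both put at about (0.392, 0.353), top near 96 mm. I'll go in behind it with closed fingers.

```bash
python3 go.py .338,.3535,.19,90
```

```text
t 48.7 pos [0.4188 0.237  0.1904] w 59.7 gf 0.0 q7 -0.27 F [-0.9 -0.3  0. ]
.338,.3535,.19,90 [0.1223, -0.0717, 0.0004, 0.0761]
```

Emit:
jog_arm([
  [0.06,-0.071,0,0.076],
  [0.122,-0.071,0,0.076],
  [0.122,-0.071,0,0.076],
  [0.122,-0.071,0.04,0.076],
  [0.122,-0.071,0.08,0.076],
  [0.122,-0.071,0.104,0.076],
  [0.122,-0.071,0.104,0.076],
  [0.122,-0.071,0.104,0.076],
], hand=0.0, newtons=10)

```text
clock: 49.7
position: [0.34, 0.3532, 0.0876]
ee_rot: [2.222, 2.22, -0.0]
force: [0.3, -0.5, 1.5]
width: 0.005
gripper_force: 0.0
```

```bash
python3 go.py .434,.3535,.086,90; python3 -c "
from h import *
im=grab('wrist','w12'); w=cloud(im)
m=(w[...,2]>.07)&(w[...,2]<.11)&(abs(w[...,0]-.40)<.05)&(abs(w[...,1]-.354)<.04); P=w[m]; print(m.sum(),P.min(0),P.max(0))"
```

```text
t 49.7 pos [0.34   0.3532 0.0876] w 0.5 gf 0.0 q7 -0.5 F [ 0.3 -0.5  1.5]
.434,.3535,.086,90 [0.0004, 0.094, 0.0016, -0.0009]
202 [0.3890846  0.3571747  0.08210338] [0.40245881 0.36709934 0.09488927]
```

Tool y points along world +x, so I'll push in small steps.

Emit:
jog_arm([
  [0,0.015,0,0],
  [0,0.025,0,0],
  [0,0.035,0,0],
  [0,0.045,0,0],
  [0,0.055,0,0],
  [0,0.065,0,0],
  [0,0.075,0,0],
  [0,0.083,0,0],
  [0,0.09,0,0],
  [0,0.094,0,0],
  [0,0.094,0,0],
  [0,0.094,0,0],
])

```text
clock: 51.25
position: [0.4268, 0.3532, 0.0863]
ee_rot: [-2.213, -2.22, 0.016]
force: [-22.3, -1.8, 15.7]
width: 0.006
gripper_force: 13.6
```

```bash
cat > lv.py <<'E'
from h import *
import sys
for n in ['top','side']:
    im=grab(n,sys.argv[1]+n); w=cloud(im)
    m=(w[...,2]>.068)&(w[...,2]<.11)&(abs(w[...,0]-.43)<.08)&(abs(w[...,1]-.354)<.03)&(im['color'].max(-1)<90); P=w[m]
    print(n,m.sum(),P.min(0).round(4) if len(P) else '',P.max(0).round(4) if len(P) else '')
E
python3 lv.py L1; python3 go.py
```

```text
top 2 [0.4631 0.354  0.0871] [0.4652 0.356  0.0891]
side 80 [0.4247 0.3389 0.0709] [0.4663 0.3664 0.1099]
t 51.35 pos [0.4268 0.3532 0.0863] w 0.2 gf 13.548926711082458 q7 -0.37 F [-22.1  -2.3  15.3]
```

It meets the stop (22 N). I'll back off and check.

Emit:
jog_arm([
  [0,-0.02,0,0],
  [0,-0.06,0,0],
  [0,-0.06,-0.06,0],
  [0,-0.06,-0.12,0],
  [-0.06,-0.06,-0.12,0],
  [-0.12,-0.06,-0.12,0],
  [-0.12,-0.06,-0.12,0],
  [-0.12,-0.06,-0.12,0],
  [-0.12,-0.06,-0.12,0],
])

```text
clock: 52.48
position: [0.3737, 0.2347, 0.2072]
ee_rot: [2.219, 2.223, 0.001]
force: [-0.6, -0.5, -0.6]
width: 0.006
gripper_force: 0.0
```

```bash
python3 lv.py L2
python3 - <<'E'
from m import *
for n in ['L2top','L2side']:
    im=load(n); print(n); rects(im,.026,.11,.53,.69,-.4,.3); rects(im,.0165,.05,.36,.48,.03,.29)
im=load('L2side'); c=im['color'][100:430,160:480,::-1]; cv2.imwrite('pics/L2c.png',cv2.resize(c,None,fx=1.8,fy=1.8))
E
```

```text
top 98 [0.4428 0.3449 0.0811] [0.4654 0.368  0.1004]
side 69 [0.4434 0.3405 0.0681] [0.4665 0.3633 0.0989]
L2top
px [418. 198.] n 342 med [ 0.6463 -0.1738  0.0705] z95 0.0985 rect c [ 651.4 -178.7] size [38.3 39.4] ang 87.8
px [277. 201.] n 304 med [0.6341 0.15   0.0716] z95 0.098 rect c [639.4 151.6] size [39.3 37.8] ang 21.4
px [231. 202.] n 325 med [0.6303 0.2548 0.0705] z95 0.0985 rect c [636.1 258.8] size [40.4 38.6] ang 14.5
px [370. 203.] n 317 med [ 0.6327 -0.0648  0.0715] z95 0.0989 rect c [637.5 -67.3] size [38.1 38.6] ang 84.1
px [464. 206.] n 354 med [ 0.6321 -0.2794  0.0706] z95 0.0981 rect c [ 635.8 -285.3] size [38.9 38.2] ang 12.7
px [320. 226.] n 295 med [0.5767 0.0493 0.0707] z95 0.0989 rect c [580.5  48.3] size [37.5 38.3] ang 82.6
px [306. 291.] n 421 med [0.4326 0.0807 0.0218] z95 0.0262 rect c [431.9  78.8] size [40.  66.1] ang 1.1
px [272. 293.] n 452 med [0.425  0.1576 0.0292] z95 0.0343 rect c [425.2 159.1] size [39.9 68.9] ang 4.4
px [230. 292.] n 91 med [0.4249 0.2556 0.0371] z95 0.0426 rect c [421.7 256.9] size [17.5 30.2] ang 88.8
px [247. 294.] n 191 med
[... 352 characters left out ...]
 0.0963 rect c [581.8  45.9] size [39.3 38.3] ang 81.2
px [375. 271.] n 461 med [ 0.634  -0.0786  0.0666] z95 0.0954 rect c [638.7 -69.1] size [40.9 39.7] ang 83.1
px [398. 308.] n 498 med [ 0.6473 -0.1898  0.0673] z95 0.0959 rect c [ 652.5 -179.9] size [40.2 38.2] ang 86.6
px [409. 352.] n 560 med [ 0.6317 -0.2957  0.0675] z95 0.0964 rect c [ 637.2 -288. ] size [41.5 38.6] ang 11.2
px [259. 206.] n 341 med [0.4213 0.2279 0.0356] z95 0.0408 rect c [426.2 235.2] size [50.8 68.1] ang 4.4
px [267. 228.] n 327 med [0.426  0.1516 0.0282] z95 0.0324 rect c [426.5 156.8] size [42.9 71.7] ang 7.6
px [276. 251.] n 309 med [0.4316 0.0787 0.0207] z95 0.0245 rect c [432.7  80.4] size [42.4 67.4] ang 1.0
```

View pics/L2c.png

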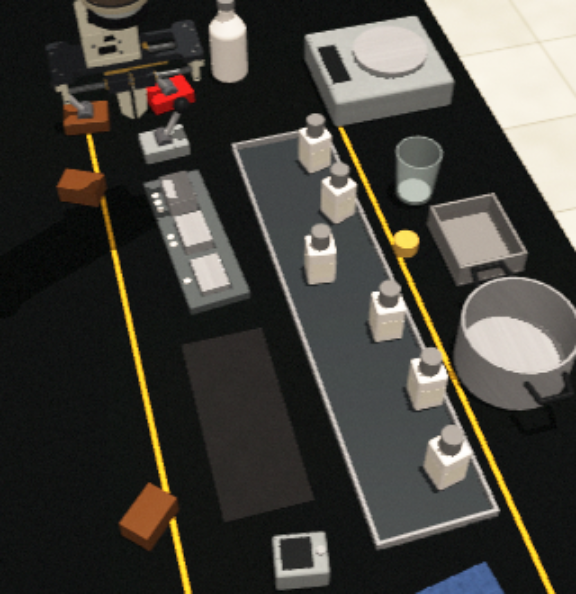

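Everything is in place, but the ball travelled only about 62 mm of some 67–70 (roughly 0.92 rad). I'll push again for margin.

Emit:
jog_arm([
  [0.06,0,0,0],
  [0.12,0,0,0],
  [0.12,0,0.04,0],
  [0.12,0,0.08,0],
  [0.12,0,0.118,0],
  [0.12,0.03,0.118,0],
  [0.12,0.055,0.118,0],
  [0.12,0.061,0.118,0],
  [0.12,0.065,0.118,0],
  [0.12,0.067,0.118,0],
  [0.12,0.069,0.118,0],
  [0.12,0.069,0.118,0],
  [0.12,0.069,0.118,0],
])

```text
clock: 54.2
position: [0.4282, 0.354, 0.0871]
ee_rot: [-2.203, -2.219, 0.033]
force: [-45.0, -3.8, 34.0]
width: 0.006
gripper_force: 28.2
```

45 N moved it barely 1 mm more, so it is at the hard stop. I'll back off.

Emit:
jog_arm([
  [0,-0.02,0,0],
  [0,-0.065,0,0],
  [0,-0.065,-0.06,0],
  [0,-0.065,-0.12,0],
  [-0.06,-0.065,-0.12,0],
  [-0.12,-0.065,-0.12,0],
  [-0.12,-0.065,-0.12,0],
  [-0.12,-0.065,-0.12,0],
  [-0.12,-0.065,-0.12,0],
  [-0.12,-0.065,-0.12,0],
])

```text
clock: 55.45
position: [0.3774, 0.2344, 0.209]
ee_rot: [2.219, 2.223, -0.001]
force: [0.7, -0.6, 0.1]
width: 0.005
gripper_force: 0.0
```

```bash
python3 lv.py L3
python3 - <<'E'
from m import *
a,b=load('top0'),load('L3top')
for im in (a,b):
    w=cloud(im); m=(w[...,2]>.075)&(w[...,2]<.11)&(abs(w[...,0]-.43)<.08)&(abs(w[...,1]-.354)<.03)&(im['color'].max(-1)<90); print(w[m].mean(0).round(4),np.argwhere(m).mean(0).round(2))
im=load('L3top'); rects(im,.0165,.05,.36,.48,.03,.29)
E
python3 go.py
```

```text
top 98 [0.4427 0.3442 0.0799] [0.4655 0.3675 0.0986]
side 69 [0.4434 0.34   0.0681] [0.4671 0.3648 0.0995]
[0.3913 0.3514 0.0931] [306.1  183.43]
[0.454  0.3547 0.0912] [277.98 183.19]
px [306. 291.] n 410 med [0.431  0.079  0.0216] z95 0.0265 rect c [430.3  81.9] size [41.1 64.3] ang 4.2
px [272. 293.] n 444 med [0.4246 0.157  0.0292] z95 0.0344 rect c [423.7 157.3] size [43.4 59.9] ang 4.6
px [230. 291.] n 74 med [0.4272 0.2554 0.037 ] z95 0.0408 rect c [423.9 259.2] size [21.6 25.5] ang 89.9
px [247. 294.] n 183 med [0.421  0.2154 0.0368] z95 0.0425 rect c [418.2 215.6] size [45.6 26.7] ang 11.6
t 55.55 pos [0.3774 0.234  0.2091] w 0.4 gf 0.0 q7 -0.46 F [ 0.2 -0.2 -0.2]
```

```bash
python3 -c "
from cell import arm
print(arm.sign_off())"
```

```text
the job is handed in; nothing more can be done
None
```

The job is handed in at about 55.5 s, with no verdict returned: by my last measurements all four fallen bottles stand in the lane, the three blocks are seated in pockets 1, 2 and 3, and the start lever is against its stop (about 0.92 rad by my estimate, 0.85 needed).

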